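# Lock a plaster cast onto the levelled survey table

## Robot

A 6-joint arm with a two-finger parallel gripper is mounted at the origin on a cart in front of the work surface, level with it; the furniture and walls round the work are solid. World frame = base frame: x ahead of the robot, y to its left, z up, the work surface at z = 0. Lengths are in m, angles in rad, forces in N, time in s.
With the tool pointing down it reaches from about 0.425 to 0.95 m from the base axis. Payload 3.5 kg.
Tool frame: the origin (TCP) lies at the very end of the fingers, on their centre line; the grasp point (between the pads) lies 19 mm behind it; z points along the fingers, y is the direction in which the jaws open and shut (so a half turn about z gives the same grasp; the last joint's range is limited). The gripper opens to 85 mm and grips with 20 to 120 N. Pads are 22 mm wide; open, the fingers measure 114 mm over their backs; the gripper's body (76 mm by 85 mm) begins 54 mm behind the grasp point. The pads swing forward as they close: fully open they stand 13 mm farther back than shut.
Start: joints at [-1.307, 0.286, 1.577, -0, 1.279, -0.15], TCP at [0.271, -0.618, 0.231] pointing down, gripper open.
Joint ranges: [-2.77, 2.77], [-0.9, 2.22], [0.21, 2.48], [-1.53, 4.67], [0.24, 2.81], [-2.84, 2.84]. Speed limits (rad/s): [2.79, 2.79, 3.14, 3.14, 3.14, 3.14].

## Interface

Orientations are given as a unit quaternion [x, y, z, w].
In Python, from plant import get_state, read_camera, sign_off gives the robot as it stands.
- The arm moves only by the tool step_arm, never from a script. Its argument "targets" is a list that holds one entry, the list of rows, each a list of 5 numbers: the opening, from 0 (shut) to 1 (fully open), then the shift along the tool's x, y, z each as a share of 4 cm, from -1 to 1, then the turn about the tool's z as a share of 5 degrees, from -1 to 1. A call has 1 to 10 rows; each row shifts and turns the commanded pose from where the row before left it, along the tool's axes as they then stand; what a row does not reach is not made up. A row lasts 1/12 s, in which the tool goes at most 41.7 mm and 7.16 degrees, less where a joint would pass 70% of its speed; a pose out of reach is approached as far as the arm can. A call with a number of a shift or a turn outside -1 to 1 is refused whole. A call with a gripper value outside its range is refused whole. The fingers move at their own pace and stop on an object; "squeeze" is the grip in N (left out, the last holds). Time passes only in rows, so rows that do not move let the fingers close. It gives the time, the measured TCP pose, the force and the opening at its end, in the units of the state.
- get_state(): the state, without advancing time (a new reading comes with each control period).
- read_camera(name): name is "scene" or "side" or "wrist"; returns a dict with "pixels" (480x640x3 uint8, red, green, blue), "range_z" (480x640 float32, m along the optical axis (not along the pixel's ray), 0 where there is no reading), "mtx" (3x3 intrinsics, pixels), "rvec" (rotation vector, rad) and "tvec" (3), from world to camera coordinates, as OpenCV has them. Camera axes: x right, y down, z forward; pixel columns grow to the right and rows downward; lengths in m; the calibration is good to about 2 mm. A picture is of the moment at which its call begins.
- sign_off(): hands the job in, once; it reports no verdict.
The state is a dict: "time": time; "qpos": joint angles; "dq": joint speeds; "joint_efforts": joint torques, N m; "eef_pos": TCP position; "tcp_rot": TCP orientation; "contact_force": force on the tool from outside, world axes, zero at the start; "wrist_torque": the same for the moment, N m; "opening": opening from 0.0 (shut) to 1.0 (fully open).
Only numpy, scipy, OpenCV 4.12 (cv2) and the standard library are available. Lean on these libraries where they do the work, as an engineer would, in place of code of your own. Each camera call takes 0.05 s, during which the arm holds its last target.

## Task

Turn the black tilt knob of the survey table until its hinged plate is level. Then take the plaster cast that waits on the sloping white stand, turn it so that its six-sided outline matches the pocket in the plate, lay it in fully home, and finally swing the keeper arm round over the back edge of the cast up to its stop. The plate must stay level, and the spare cast, the small jar and the loose polishing wheel stay where they are.

Things in the scene. Friction and masses are not known exactly. Their poses are not given: they have to be found in the camera images.
- cast: The plaster jaw cast (yellow) to be mounted, on the sloping stand; 75 g. Origin: centre of its underside; z up through the teeth; x from the wide flat back (x = -25 mm, 58 mm wide) to the narrow flat front or toe (x = +25, 34 mm wide). Base 16 mm thick, teeth reach 31 mm. Best grip: base front to back, flat parallel faces 50 mm apart, at y = 0. On the stand its x points up the slope.
- cast_toe (a point): Point on the cast's underside at the middle of its front face, 25.4 mm from its origin along its +x. Seen from above the base is six-sided: straight back, sides from (-24, +-30.5) to (+2, +-33) mm, cut corners from there to (+24, +-18.5), straight front.
- stand: Fixed white sloping stand, 110 x 100 mm, 80 mm high. Origin: centre of its foot, on the worktop. Its deck (100 x 94 mm) rises at 32 degrees towards the stand's +x; its top face is 50 mm above the origin. The cast lies on it, its back against two lips (6 mm high over the deck, 11 mm wide, centred 24.5 mm either side of the middle; the 38 mm gap between is free for a finger).
- survey_table: Fixed survey table, dark steel base 205 x 112 x 12 mm. Origin: on the worktop under the pocket's centre. +x points from the knob to the plate's hinge. The knob's screw stands 85 mm from the origin to -x; the plate's hinge lies 75 mm to +x, along y, 49 mm high. The knob's top is the highest point (104 mm).
- knob_grip (a point): Centre of the grip bar of the black tilt knob, on the knob's upright axis, 94 mm above the worktop. The bar is 46 mm long (this point's x), 12 mm thick (its y), 20 mm tall (84 to 104 mm up), on a disc of 44 mm diameter. The knob does not rise or sink as it turns.
- tilt_knob (a joint): Angle of the tilt knob, rad: 0 = the bar lies along the survey table's x axis (points at the plate) and the plate is level. Grows counter-clockwise from above. Starts between 0.6 and 1.25 (plate low on the knob's side), so turn it clockwise; stops at -0.7 and 1.5. Friction 0.06 Nm; stays where left. The plate tilts 0.115 rad per rad of the knob.
- pocket (a point): Centre of the pocket's floor in the hinged aluminium plate (130 x 100 mm); z normal to the plate, x, y along the survey table's; 49 mm above the worktop when level. The pocket is 6 mm deep (plate top is 6 mm above this point), with the cast's outline and about 2 mm play all round. The cast fits one way only: its +x (toe) along this point's +y, its back to -y.
- pocket_toe (a point): Point on the pocket's floor where the cast's cast_toe belongs, 25.4 mm from the pocket's centre along +y.
- keeper_post (a point): Mid-height of the keeper's upright round dark post, 11 mm diameter, 26 mm tall (72.5 to 98.5 mm above the worktop when the plate is level). The keeper is a flat steel arm, 5 mm thick, turning on a pivot on the plate at (45, -30) mm from the pocket's centre; the post stands 38 mm from the pivot. Shut, the arm passes about 2 mm over the seated cast's base.
- keeper (a joint): Angle of the keeper arm, rad: 0 = shut, at its stop, arm over the cast's back edge (the post then lies from the pivot towards 160 degrees, counter-clockwise from the survey table's +x); grows clockwise from above as it opens, to 1.75. Starts between 1.25 and 1.65, clear of the pocket. Friction 0.02 Nm; stays where left.
- spare_cast: A second plaster cast of the same make, lying flat on the worktop behind the stand; stays where it is. Origin: centre of its underside.
- small_jar: Small white jar, 37 mm diameter, 50 mm tall, loose on the worktop behind the survey table; stays where it is. Origin: centre of its underside.
- loose_wheel: Small polishing wheel, 24 mm diameter, 10 mm thick, lying loose between the stand and the survey table; stays where it is. Origin: centre of its underside.

How it is judged:
On the way, in this order (a step that is already met when the one before it is completed fails the run):
1. the plate has been levelled with the knob (angle between pocket's own z axis and vertical below 0.03 rad), for 0.2 s.
2. the cast has been lifted clear of the stand (distance of cast from where it was at the start of the episode above 0.04 m and contact force between cast and stand below 0.01 N and height (world z) of cast above 0.062 m), for 0.1 s.
3. the cast lies fully home in the pocket, the plate level, the keeper still open (z of cast in the frame of pocket between -0.004 and 0.0025 m and distance between cast_toe and pocket_toe below 0.007 m and distance between cast and pocket below 0.005 m and angle between pocket's own z axis and vertical below 0.03 rad and value of joint keeper above 0.5 rad), for 0.2 s.
4. the keeper is shut over the cast (value of joint keeper below 0.15 rad), for 0.1 s.
At the end, for the whole second after the job is handed in: The cast lies in the pocket the right way round (origin within 5 mm and toe within 7 mm of their marks, underside within 2.5 mm of the pocket's floor) and at rest, the plate is level within 0.03 rad, and the keeper is within 0.15 rad of its stop (z of cast in the frame of pocket between -0.004 and 0.0025 m and distance between cast_toe and pocket_toe below 0.007 m and distance between cast and pocket below 0.005 m and angle between pocket's own z axis and vertical below 0.03 rad and value of joint keeper below 0.15 rad and linear speed of cast below 0.02 m/s and angular speed of cast below 0.2 rad/s); the robot touches nothing.
It fails at once if a bystander (spare cast, small jar, loose wheel) was moved by more than 25 mm (distance of any of spare_cast, small_jar, loose_wheel from where it was at the start of the episode above 0.025 m).
It also fails if it takes over 64 s, if anything falls off the work surface, if the arm or the gripper's body presses on something with over 40 N, if the wrist force passes 120 N, or if a joint passes its speed limit or range.

## Working session

There is one attempt and no reset: what is moved stays moved. The work goes in short steps, Python scripts to look and compute and a tool call to move; the robot and the scene stay as the last step left them, time stands still between calls to the robot, and variables do not carry over. Pictures are saved under pics/ and viewed, and the job is handed in when it is done.

Besides the shell and the picture viewer there is one more tool, called after ">>>" by a JSON object that holds its "api" and its "payload". step_arm: Moves the arm, as the interface text tells. Shift numbers are shares of 4 cm and turn numbers shares of 5 degrees, none past 1 either way. Its arguments: {"type":"object","properties":{"targets":{"type":"array"},"squeeze":{"type":"number"}},"required":["targets"]}

```bash
ls; mkdir -p pics; cat > h.py <<'E'
import numpy as np, cv2
from plant import get_state, read_camera, sign_off
from scipy.spatial.transform import Rotation as R
def cam(n):
    c=read_camera(n); c['R']=cv2.Rodrigues(np.array(c['rvec'],float))[0]; c['t']=np.array(c['tvec'],float).reshape(3); return c
def save(c,f): cv2.imwrite('pics/'+f,c['pixels'][:,:,::-1])
def cloud(c):
    z=c['range_z']; v,u=np.mgrid[0:480,0:640]; K=np.array(c['mtx'])
    P=np.stack([(u-K[0,2])/K[0,0]*z,(v-K[1,2])/K[1,1]*z,z],-1)
    W=(P-c['t'])@c['R']; W[z<=0]=np.nan; return W
def proj(c,p):
    return cv2.projectPoints(np.array(p,float).reshape(-1,3),np.array(c['rvec'],float),c['t'],np.array(c['mtx'],float),None)[0].reshape(-1,2)
E
python3 - <<'E'
from h import *
for n in ['scene','side','wrist']:
    c=cam(n); save(c,n+'0.png'); np.savez('/tmp/'+n+'0.npz',**{k:c[k] for k in c}); print(n,-c['R'].T@c['t'],c['R'][2])
print(get_state())
E
```

```text
pics
scene [0.09480611 0.70672665 1.15304197] [ 0.34819914 -0.5151871  -0.78316002]
side [0.35666999 1.01838681 0.60136693] [ 0.18817076 -0.8712892  -0.45326251]
wrist [ 0.34149927 -0.58660599  0.37318048] [-0.27597418 -0.11883184 -0.95379099]
{'time': 0.15, 'qpos': array([-1.30699634e+00,  2.87012780e-01,  1.57783420e+00, -4.26680734e-05,
        1.27863195e+00, -1.50020183e-01]), 'dq': array([ 0.00047139,  0.00023759, -0.00584319, -0.00042072, -0.00015236,
        0.00030342]), 'joint_efforts': array([ 1.84147881e-03, -4.06599391e+01, -2.93141592e+01, -7.86496184e-05,
        3.90464498e-03, -1.11149711e-05]), 'eef_pos': array([ 0.271293  , -0.61751682,  0.23023473]), 'tcp_rot': array([ 9.78668666e-01,  2.05442820e-01, -7.40172852e-05, -9.40452315e-04]), 'contact_force': array([ 0.05372699, -0.10402802, -0.41495608]), 'wrist_torque': array([-0.01716171,  0.04308955,  0.00724763]), 'opening': 0.9995442206389874}
```

View pics/scene0.png

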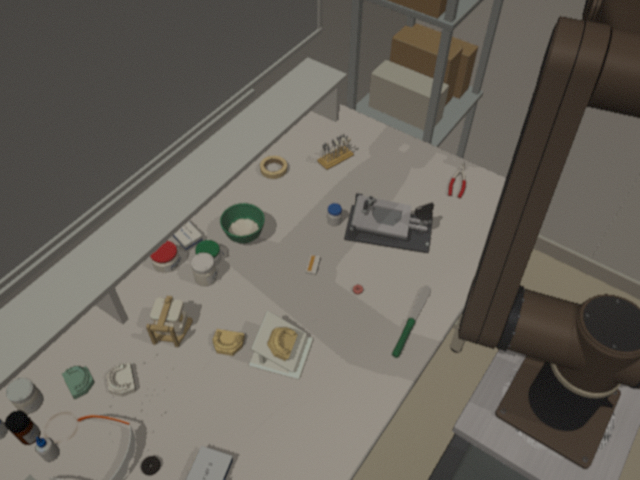

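View pics/side0.png

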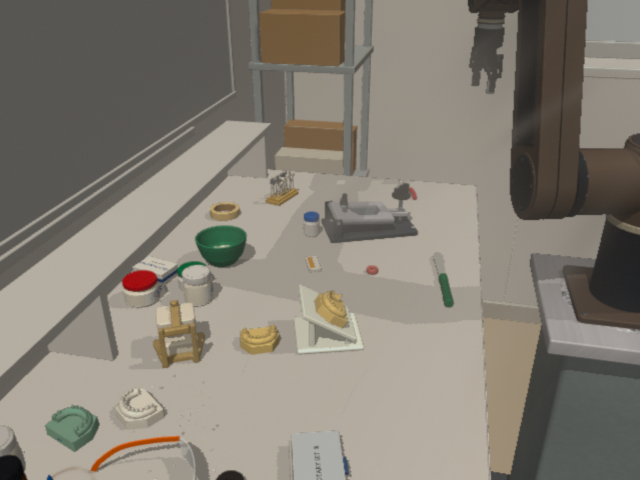

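View pics/wrist0.png

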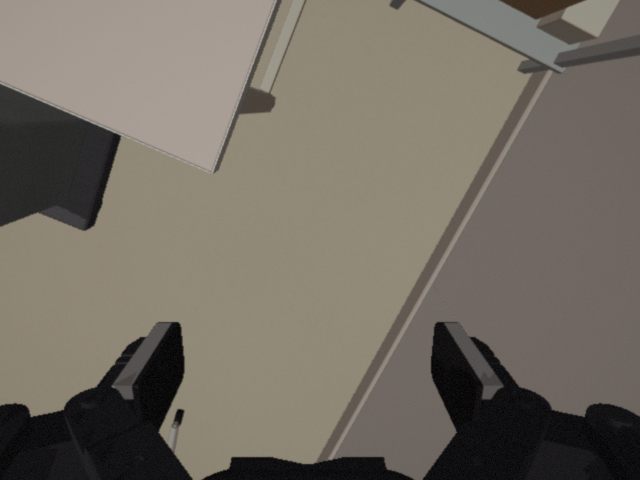

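The scene camera shows the survey table near (390,220), the stand with cast near (283,345), the wheel near (358,289), the jar near (335,214) and the spare cast near (228,342). I'll zoom in and measure next.

```bash
python3 - <<'E'
from h import *
c=dict(np.load('/tmp/scene0.npz')); W=cloud(c)
a=c['pixels'][180:260,330:450]; b=c['pixels'][305:385,240:360]
im=np.vstack([cv2.resize(x[:,:,::-1],None,fx=5,fy=5,interpolation=cv2.INTER_CUBIC)for x in(a,)]);cv2.imwrite('pics/za.png',cv2.convertScaleAbs(im,alpha=1.5))
cv2.imwrite('pics/zb.png',cv2.resize(b[:,:,::-1],None,fx=5,fy=5,interpolation=cv2.INTER_CUBIC))
s=dict(np.load('/tmp/side0.npz'))
cv2.imwrite('pics/zc.png',cv2.convertScaleAbs(cv2.resize(s['pixels'][175:245,315:425,::-1],None,fx=6,fy=6,interpolation=cv2.INTER_CUBIC),alpha=1.5))
for p in [(358,289),(335,210),(283,345),(390,220),(424,212),(300,300)]: print(p,W[p[1],p[0]])
# knob-ish highest points
m=(W[...,0]>0.3)&(W[...,2]>0.015)
for (x0,x1,y0,y1) in [(330,450,180,260),(240,330,300,390)]:
    Q=W[y0:y1,x0:x1].reshape(-1,3); Q=Q[Q[:,2]>.006]; print(len(Q),Q.min(0),Q.max(0))
    h=np.histogram(Q[:,2],np.arange(0,.12,.004)); print(h[0])
E
```

```text
(358, 289) [ 0.47683983 -0.00503176  0.00084787]
(335, 210) [ 0.63079356 -0.13651069  0.05082505]
(283, 345) [0.50501716 0.23561465 0.06318602]
(390, 220) [ 0.50773164 -0.18895293  0.04699903]
(424, 212) [ 0.44016401 -0.22143244  0.08961092]
(300, 300) [ 0.56769575  0.09396441 -0.00164838]
4089 [ 0.37651491 -0.42062975  0.00600008] [ 0.70504855 -0.076039    0.10820486]
[  0 197 598 528 104  22  22  26  58 153 350 570 566 397 106   6  17  40
  22  17  60  51  35  25  33  48  36   2   0]
2621 [0.40628899 0.07967346 0.00602163] [0.61510065 0.30341024 0.08715485]
[  0 242 301  49  21  51 123 133  90  56  48  40 109 126 161 168 256 254
 237 100  45  11   0   0   0   0   0   0   0]
```

View pics/za.png

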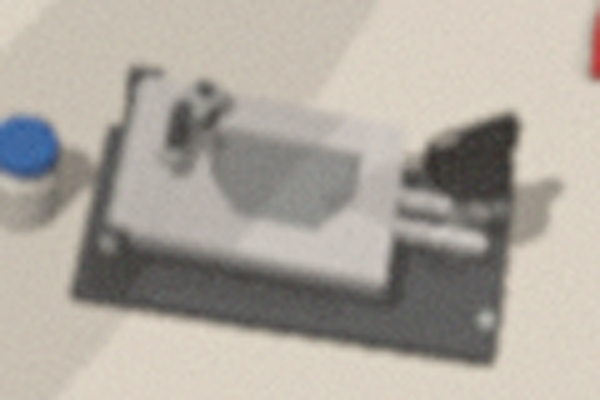

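View pics/zb.png

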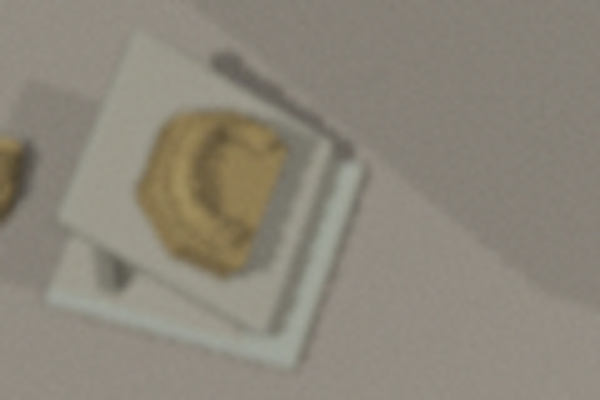

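View pics/zc.png

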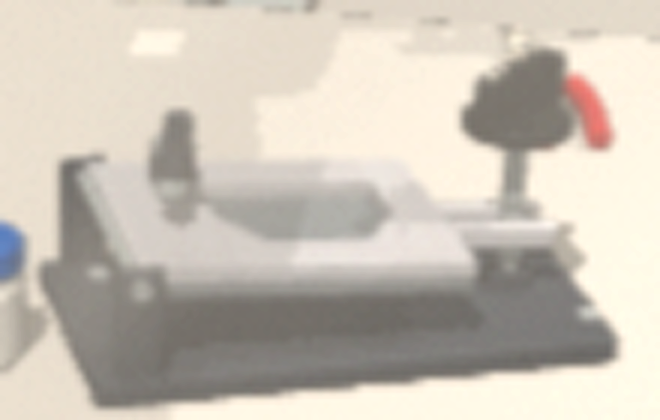

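The crops show the pocket's trapezoid with the keeper open at upper left of the plate. The knob bar at right is turned off the axis, and the cast's toe points up the slope to image left. I'll move the wrist camera over the table to measure.

```bash
cat >> h.py <<'E'
def ray(c,u,v,z):
    K=np.array(c['mtx']); d=c['R'].T@np.array([(u-K[0,2])/K[0,0],(v-K[1,2])/K[1,1],1]); o=-c['R'].T@c['t']
    return o+d*(z-o[2])/d[2]
E
python3 - <<'E'
from h import *
c=dict(np.load('/tmp/scene0.npz'))
f=lambda x,y,ox,oy:(ox+x/5-.4,oy+y/5-.4)
for p in [(75,298),(492,362)]: print(ray(c,*f(*p,330,180),0.004))
for p in [(516,118),(428,155),(500,192)]: print('bar',ray(c,*f(*p,330,180),0.10))
for p in [(138,30),(328,145),(270,332),(60,215)]: print('deck',cloud(c)[int(305+p[1]/5),int(240+p[0]/5)])
E
```

```text
[ 0.58144506 -0.10726631  0.004     ]
[ 0.39787636 -0.18933385  0.004     ]
bar [ 0.43348437 -0.2484317   0.1       ]
bar [ 0.45543997 -0.20439974  0.1       ]
bar [ 0.41740685 -0.20363182  0.1       ]
deck [0.57516904 0.19674762 0.07651507]
deck [0.49601771 0.1733444  0.02913733]
deck [0.47041965 0.24753472 0.00904652]
deck [0.54783878 0.28024385 0.07192698]
```

>>> {"api": "step_arm", "payload": {"targets": [[[1,0.73,-0.63,-0.15,0],[1,0.73,-0.63,-0.15,0],[1,0.73,-0.63,-0.15,0],[1,0.73,-0.63,-0.15,0],[1,0.73,-0.63,-0.15,0],[1,0.73,-0.63,-0.15,0],[1,0.73,-0.63,-0.15,0],[1,0.73,-0.63,-0.15,0],[1,0.73,-0.63,-0.15,0],[1,0.73,-0.63,-0.15,0]]]}}

```text
time: 0.98
eef_pos: [0.4377, -0.2679, 0.2914]
tcp_rot: [0.979, 0.205, -0.0, -0.0]
contact_force: [0.7, -0.4, -0.0]
opening: 1.001
```

```bash
python3 - <<'E'
from h import *
c=cam('wrist'); save(c,'w1.png'); np.savez('/tmp/w1.npz',**c)
E
```

```text
(no output)
```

View pics/w1.png

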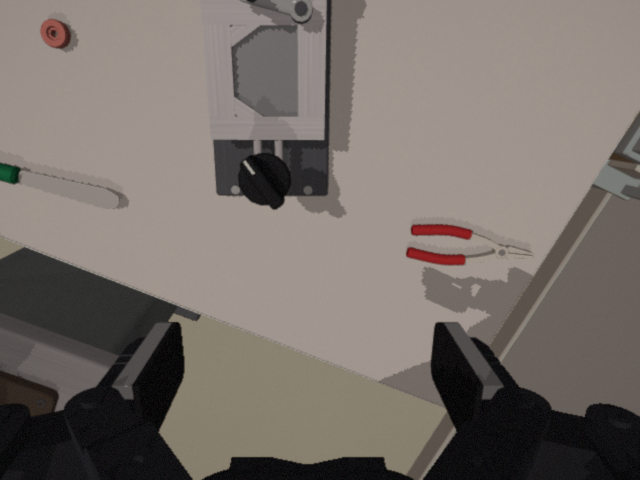

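The table fills the top centre: base corners at about (216,195) and (328,194), knob at (264,179), bar running from upper left to lower right. I'll zoom in on the knob and table.

```bash
python3 - <<'E'
from h import *
c=dict(np.load('/tmp/w1.npz')); W=cloud(c)
im=c['pixels'][0:215,195:345,::-1]; 
cv2.imwrite('pics/w1z.png',cv2.convertScaleAbs(cv2.resize(im,None,fx=4,fy=4,interpolation=cv2.INTER_CUBIC)[280:],alpha=1.8)[:600])
Q=W[130:215,230:300].reshape(-1,3)
B=Q[(Q[:,2]>.094)]; print('top',len(B),B.min(0),B.max(0),B.mean(0))
r=cv2.minAreaRect((B[:,:2]*1000).astype(np.float32)); print(r)
D=Q[(Q[:,2]>.07)]; print(cv2.minAreaRect((D[:,:2]*1000).astype(np.float32)),np.histogram(D[:,2],8))
for p in [(216,195),(328,194),(328,142),(216,140)]: print(ray(c,*p,.012), W[p[1]-2,p[0]+ (3 if p[0]<300 else -3)])
P=W[20:136,215:322].reshape(-1,3); P=P[(P[:,2]>.03)&(P[:,2]<.07)]; A=np.c_[P[:,:2],np.ones(len(P))]
print(np.linalg.lstsq(A,P[:,2],rcond=None)[0])
E
```

```text
top 969 [ 0.42800386 -0.24804306  0.09409403] [ 0.45849829 -0.20517842  0.10665187] [ 0.44400257 -0.22649611  0.10347232]
((442.9322814941406, -226.5386199951172), (45.78300476074219, 12.364118576049805), 59.17717742919922)
((442.8789367675781, -226.4069366455078), (43.04973220825195, 42.95771789550781), 24.73093605041504) (array([  42, 1093,  143,   36,   43,   39,  168,  737]), array([0.07825916, 0.08180825, 0.08535734, 0.08890643, 0.09245552,
       0.0960046 , 0.09955369, 0.10310278, 0.10665187]))
[ 0.39625302 -0.18604829  0.012     ] [ 0.3999179  -0.18834269  0.01417326]
[ 0.4422899  -0.28800717  0.012     ] [ 0.44299138 -0.28437718  0.01248544]
[ 0.48830361 -0.2669307   0.012     ] [ 0.48891884 -0.26340846  0.01362971]
[ 0.44659749 -0.16761985  0.012     ] [ 0.4541212  -0.17491461  0.04532255]
[0.0489719  0.01756419 0.02549302]
```

View pics/w1z.png

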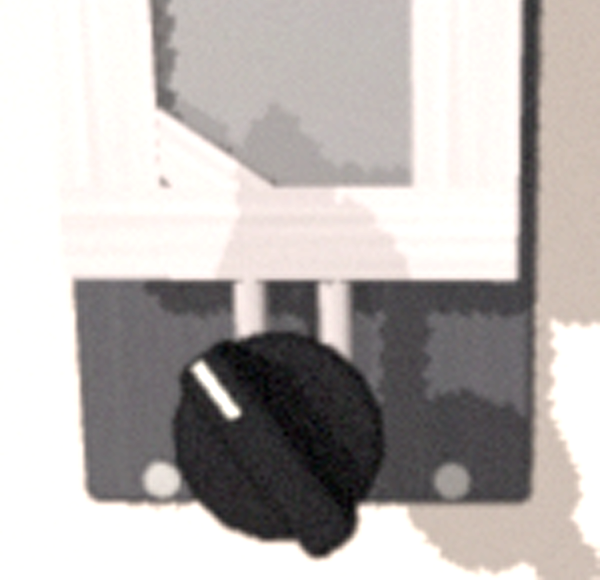

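>>> {"api": "step_arm", "payload": {"targets": [[[0.6,0,0,0,-1],[0.6,0,0,0,-1],[0.6,0,0,0,-1],[0.6,0,0,0,-1],[0.6,0,0,0,-1],[0.6,0,0,0,-1],[0.6,0,0,0,-1],[0.6,0,0,0,-0.25],[0.6,0,0,0,0]]]}}

```text
time: 1.78
eef_pos: [0.4373, -0.2699, 0.291]
tcp_rot: [0.866, 0.499, -0.0, -0.0]
contact_force: [0.3, -0.9, -0.3]
opening: 0.602
```

```bash
cat >> h.py <<'E'
def need(x,y,z,ang=None):
    s=get_state(); M=R.from_quat(s['tcp_rot']).as_matrix(); d=M.T@(np.array([x,y,z])-s['eef_pos'])
    a=np.degrees(np.arctan2(M[1,0],M[0,0]))
    print('t',round(s['time'],2),'pos',s['eef_pos'].round(4),'xang',a.round(2),'j6',s['qpos'][5].round(2),'shift/40mm',(d/.04).round(3),'turn/5deg',None if ang is None else np.round(-((ang-a+180)%360-180)/5,3),'open',round(s['opening'],3),'F',s['contact_force'].round(1))
E
python3 -c "
from h import *
need(.4432,-.2265,.15,60.5)"
```

```text
t 1.78 pos [ 0.4373 -0.2699  0.291 ] xang 59.9 j6 -0.23 shift/40mm [ 1.013 -0.414  3.525] turn/5deg -0.121 open 0.602 F [ 0.3 -0.9 -0.3]
```

>>> {"api": "step_arm", "payload": {"targets": [[[0.6,0.26,-0.1,0.88,-0.12],[0.6,0.25,-0.1,0.88,0],[0.6,0.25,-0.1,0.88,0],[0.6,0.25,-0.11,0.88,0],[0.6,0,0,0,0],[0.6,0,0,0,0]]]}}

```text
time: 2.28
eef_pos: [0.442, -0.2256, 0.1489]
tcp_rot: [0.864, 0.504, -0.001, -0.002]
contact_force: [-0.1, -0.4, 1.3]
opening: 0.599
```

```bash
python3 -c "
from h import *
need(.4432,-.2265,.089,60.5)
c=cam('wrist'); save(c,'w2.png')"
```

```text
t 2.28 pos [ 0.442  -0.2256  0.1489] xang 60.55 j6 -0.16 shift/40mm [-0.005  0.043  1.498] turn/5deg 0.009 open 0.599 F [-0.1 -0.4  1.3]
```

View pics/w2.png

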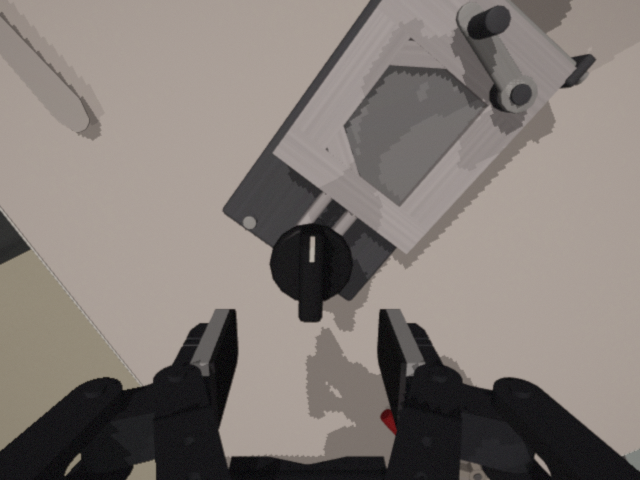

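The bar now stands upright in the picture at (311,275), centred between the pads. I'll descend and close.

>>> {"api": "step_arm", "payload": {"targets": [[[0.6,0,0.04,0.75,0],[0.6,0,0,0.5,0],[0.6,0,0,0.25,0],[0.4,0,0,0,0],[0.2,0,0,0,0],[0.05,0,0,0,0],[0.05,0,0,0,0],[0.05,0,0,0,0],[0.05,0,0,0,0]]], "squeeze": 50}}

```text
time: 3.08
eef_pos: [0.4431, -0.2272, 0.0928]
tcp_rot: [0.863, 0.505, -0.002, -0.002]
contact_force: [-9.6, 2.6, 9.2]
opening: 0.124
```

```bash
python3 -c "
from h import *
need(.4432,-.2265,.089,24.3)"
```

```text
t 3.08 pos [ 0.4431 -0.2272  0.0928] xang 60.61 j6 -0.16 shift/40mm [ 0.018 -0.006  0.096] turn/5deg 7.262 open 0.124 F [-9.6  2.6  9.2]
```

>>> {"api": "step_arm", "payload": {"targets": [[[0.05,0,0,-0.1,0],[0.05,0,0,0,0.9],[0.05,0,0,0,0.9],[0.05,0,0,0,0.9],[0.05,0,0,0,0.9],[0.05,0,0,0,0.9],[0.05,0,0,0,0.9],[0.05,0,0,0,0.9],[0.05,0,0,0,0.9],[0.05,0,0,0,0.0]]]}}

```text
time: 3.92
eef_pos: [0.4427, -0.2268, 0.093]
tcp_rot: [0.977, 0.212, -0.002, -0.001]
contact_force: [-2.7, -2.0, -10.7]
opening: 0.124
```

```bash
python3 -c "
from h import *
need(.4432,-.2265,.089,24.3)
c=cam('wrist'); save(c,'w3.png');np.savez('/tmp/w3.npz',**c)"
```

```text
t 3.92 pos [ 0.4427 -0.2268  0.093 ] xang 24.51 j6 0.47 shift/40mm [ 0.015 -0.002  0.101] turn/5deg 0.041 open 0.124 F [ -2.7  -2.  -10.7]
```

View pics/w3.png

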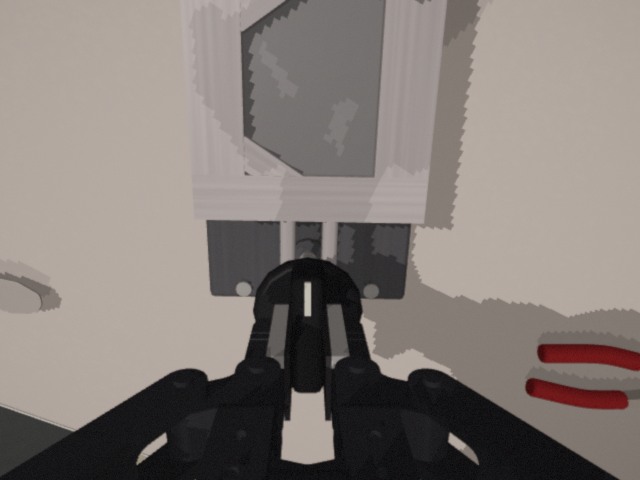

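The knob bar now lies along the table axis, with its mark at (307,298). I'll check the plate's level from depth.

```bash
python3 - <<'E'
from h import *
c=dict(np.load('/tmp/w3.npz')); W=cloud(c)
M=np.zeros((480,640),np.uint8)
for r in [(5,200,200,238),(5,200,392,425),(183,212,205,418)]: M[r[0]:r[1],r[2]:r[3]]=1
P=W[M>0]; P=P[np.isfinite(P[:,2])]
for i in range(4):
    A=np.c_[P[:,:2],np.ones(len(P))]; k=np.linalg.lstsq(A,P[:,2],rcond=None)[0]; r=P[:,2]-A@k; P=P[abs(r)<2.5*r.std()]
u=np.array([np.cos(np.radians(24.3)),np.sin(np.radians(24.3))]); print(k,'slope along x',k[:2]@u,'y',k[:2]@[-u[1],u[0]],P[:,2].mean(),len(P),r.std())
print(W[100:140:10,310])
for p in [(210,297),(405,298)]: print(ray(c,*p,.012))
for p in [(195,219),(425,222)]: print('plate corner',ray(c,*p,.055))
E
```

```text
[0.00324279 0.00199805 0.05410352] slope along x 0.003777715982129262 y 0.00048657648446619254 0.05534377788162136 18562 0.0006170714559615913
[[ 0.51595015 -0.19409943  0.05033678]
 [ 0.51238379 -0.19574426  0.04886706]
 [ 0.50876541 -0.19740611  0.04976248]
 [ 0.50508588 -0.19909928  0.04956278]]
[ 0.39573403 -0.18654886  0.012     ]
[ 0.44172299 -0.28811365  0.012     ]
plate corner [ 0.45036843 -0.16908731  0.055     ]
plate corner [ 0.49094182 -0.26077073  0.055     ]
```

The plate is level within 0.004 rad. I'll release, rise and go look at the stand.

>>> {"api": "step_arm", "payload": {"targets": [[[0.3,0,0,0,0],[0.5,0,0,0,0],[0.6,0,0,0,0],[0.6,0,0,-0.5,0],[0.6,0,0,-1,0],[0.8,0,0,-1,0],[1,0,0,-1,0],[1,0,0,-1,0],[1,0.4,-0.8,-0.3,0],[1,0.5,-0.8,0,0]]]}}

```text
time: 4.8
eef_pos: [0.4535, -0.1561, 0.2951]
tcp_rot: [0.977, 0.211, 0.006, 0.005]
contact_force: [1.2, 0.4, 0.2]
opening: 1.001
```

>>> {"api": "step_arm", "payload": {"targets": [[[1,0.5,-0.8,0,0],[1,0.5,-0.8,0,0],[1,0.5,-0.8,0,0],[1,0.5,-0.8,0,0],[1,0.5,-0.8,0,0],[1,0.5,-0.8,0,0],[1,0.5,-0.8,0,0],[1,0.5,-0.8,0,0],[1,0.5,-0.8,0,0],[1,0,0,0,0]]]}}

```text
time: 5.63
eef_pos: [0.4954, 0.1884, 0.289]
tcp_rot: [0.976, 0.216, 0.003, -0.002]
contact_force: [-1.1, -0.3, -0.7]
opening: 0.998
```

```bash
python3 -c "
from h import *
need(.505,.22,.27,20)
c=cam('wrist'); save(c,'w4.png');np.savez('/tmp/w4.npz',**c)"
```

```text
t 5.63 pos [0.4954 0.1884 0.289 ] xang 24.96 j6 1.3 shift/40mm [ 0.548 -0.613  0.479] turn/5deg 0.991 open 0.998 F [-1.1 -0.3 -0.7]
```

View pics/w4.png

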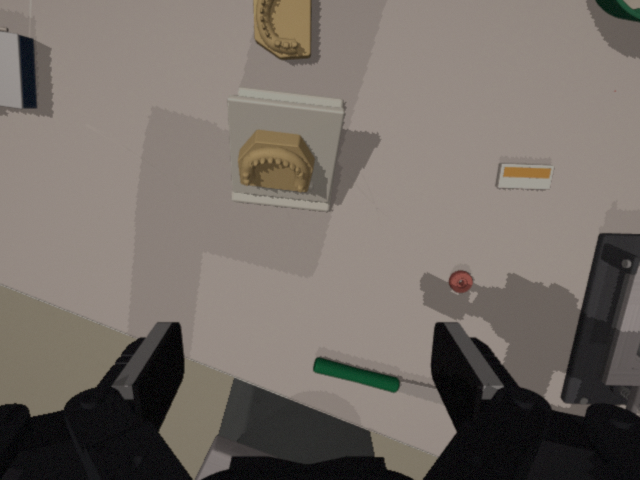

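```bash
cat > m.py <<'E'
from h import *
c=dict(np.load('/tmp/w4.npz')); W=cloud(c); im=c['pixels'].astype(int)
hsv=cv2.cvtColor(c['pixels'],cv2.COLOR_RGB2HSV)
yel=(hsv[...,1]>90)&(hsv[...,0]>10)&(hsv[...,0]<32)
sub=np.zeros_like(yel); sub[120:200,225:335]=1
cm=yel&sub; ys,xs=np.nonzero(cm); print('cast px',xs.min(),xs.max(),ys.min(),ys.max(),cm.sum())
# deck plane
D=np.zeros_like(yel); D[104:190,238:325]=1; D&=~cv2.dilate(cm.astype(np.uint8),np.ones((9,9))).astype(bool)
P=W[D]; P=P[np.isfinite(P[:,2])]
for i in range(6):
    A=np.c_[P[:,:2],np.ones(len(P))]; k=np.linalg.lstsq(A,P[:,2],rcond=None)[0]; r=P[:,2]-A@k; P=P[abs(r)<max(2*r.std(),.001)]
g=np.hypot(*k[:2]); a=np.arctan2(k[1],k[0]); print('slope deg',np.degrees(np.arctan(g)),'up dir',np.degrees(a),len(P),r.std())
n=np.array([-k[0],-k[1],1]);n/=np.linalg.norm(n)
ux=np.array([np.cos(a),np.sin(a),g]);ux/=np.linalg.norm(ux); uy=np.cross(n,ux)
C=W[cm]; C=C[np.isfinite(C[:,2])]; o=np.array([0,0,k[2]]); L=np.c_[(C-o)@ux,(C-o)@uy,(C-o)@n]
print('h',np.percentile(L[:,2],[1,50,99])); 
for h0,h1 in[(.003,.011),(.011,.02),(.02,.04)]:
    b=L[(L[:,2]>h0)&(L[:,2]<h1)]; print(h0,len(b),np.percentile(b,[1,99],axis=0)[:,:2].round(4))
B=L[(L[:,2]>.008)&(L[:,2]<.02)]
q=cv2.minAreaRect((B[:,:2]*1000).astype(np.float32)); print(q)
yc=(np.percentile(L[:,1],.5)+np.percentile(L[:,1],99.5))/2
xf=np.percentile(L[L[:,2]<.02][:,0],99.5); xb=np.percentile(L[:,0],.5)
print('xf xb',xf,xb)
for xc in (xf-.025,xb+.025): print('origin est',o+ux*xc+uy*yc)
for p in[(460,281),(525,176),(340,95)]: print(ray(c,*p,.005))
E
python3 m.py
```

```text
cast px 238 313 130 191 3722
slope deg 31.90620324154396 up dir 18.81077881156837 2468 0.0006173757549942648
h [0.00193239 0.01649972 0.03020505]
0.003 448 [[0.6701 0.0185]
 [0.6924 0.0815]]
0.011 1802 [[0.6432 0.0198]
 [0.6919 0.0807]]
0.02 1361 [[0.6544 0.0219]
 [0.6886 0.0783]]
((667.4649047851562, 50.12609100341797), (51.078128814697266, 63.95994567871094), 1.0910061597824097)
xf xb 0.6923256276619892 0.6432457374926188
origin est [0.52006135 0.23017417 0.05103964]
origin est [0.52080072 0.23042603 0.05152594]
[ 4.76205666e-01 -3.16042366e-04  5.00000000e-03]
[ 6.00380852e-01 -5.88037902e-04  5.00000000e-03]
[0.59076368 0.19997861 0.005     ]
```

Slope 31.9° and deck height match the data given. The cast is at (0.5205, 0.2303, 0.0513) with yaw 18.8°. The tool only yaws, so I'll lift it by its sides, lay it flat on the worktop and regrip it front to back.

```bash
python3 -c "
from h import *
need(.5158,.2287,.13,18.8)"
```

```text
t 5.68 pos [0.4953 0.1859 0.2887] xang 24.91 j6 1.3 shift/40mm [ 0.899 -0.755  3.971] turn/5deg 1.221 open 1.005 F [-0.2 -0.   0.1]
```

>>> {"api": "step_arm", "payload": {"targets": [[[1,0.45,-0.38,0.5,0],[1,0.45,-0.38,0.7,0],[1,0,0,0.95,0],[1,0,0,0.95,0.6],[1,0,0,0.85,0.62],[1,0,0,0,0],[1,0,0,0,0]]]}}

```text
time: 6.27
eef_pos: [0.5144, 0.2242, 0.128]
tcp_rot: [0.987, 0.161, -0.001, 0.0]
contact_force: [0.3, -0.4, 1.3]
opening: 1.001
```

```bash
python3 -c "
from h import *
need(.5158,.2287,.052,18.8)
c=cam('wrist'); save(c,'w5.png');np.savez('/tmp/w5.npz',**c)"
```

```text
t 6.27 pos [0.5144 0.2242 0.128 ] xang 18.49 j6 1.48 shift/40mm [ 0.075 -0.094  1.899] turn/5deg -0.062 open 1.001 F [ 0.3 -0.4  1.3]
```

View pics/w5.png

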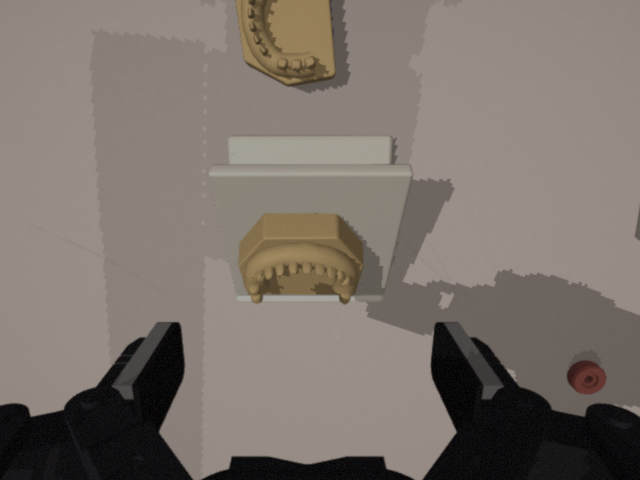

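The cast is square to the jaws at (301,258), about 4 mm left of centre, which the planned shift corrects. Descending.

>>> {"api": "step_arm", "payload": {"targets": [[[1,0.07,-0.09,0.7,-0.05],[1,0,0,0.6,0],[1,0,0,0.4,0],[1,0,0,0.2,0],[1,0,0,0,0],[1,0,0,0,0]]], "squeeze": 35}}

```text
time: 6.82
eef_pos: [0.5183, 0.2297, 0.0552]
tcp_rot: [0.987, 0.163, 0.002, -0.0]
contact_force: [0.1, 0.8, -0.2]
opening: 0.997
```

```bash
python3 -c "
from h import *
need(.5158,.2287,.052,18.8)
c=cam('side'); save(c,'s5.png');cv2.imwrite('pics/s5z.png',cv2.resize(c['pixels'][250:370,270:390,::-1],None,fx=5,fy=5))"
```

```text
t 6.82 pos [0.5183 0.2297 0.0552] xang 18.72 j6 1.48 shift/40mm [-0.068  0.003  0.079] turn/5deg -0.017 open 0.997 F [ 0.1  0.8 -0.2]
```

View pics/s5z.png

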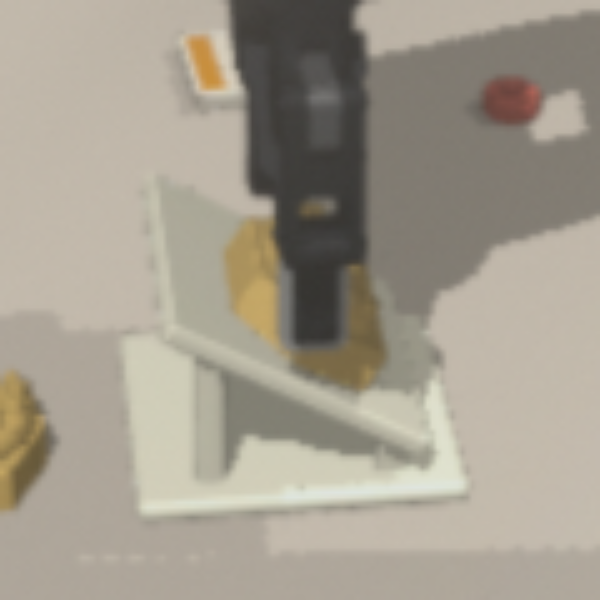

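The finger tip stands clear of the deck beside the base. A small correction, then close.

>>> {"api": "step_arm", "payload": {"targets": [[[1,-0.07,0,0.08,0],[0.85,0,0,0,0],[0.75,0,0,0,0],[0.65,0,0,0,0],[0.6,0,0,0,0],[0.6,0,0,0,0],[0.6,0,0,0,0]]], "squeeze": 35}}

```text
time: 7.45
eef_pos: [0.514, 0.2285, 0.0507]
tcp_rot: [0.987, 0.163, 0.0, 0.0]
contact_force: [-3.0, -0.9, 5.1]
opening: 0.732
```

```bash
python3 -c "
from h import *
need(.5158,.2287,.052,18.8)
c=cam('wrist'); save(c,'w6.png')
c=cam('side'); save(c,'s6.png');cv2.imwrite('pics/s6z.png',cv2.resize(c['pixels'][250:370,270:390,::-1],None,fx=5,fy=5))"
```

```text
t 7.45 pos [0.514  0.2285 0.0507] xang 18.72 j6 1.48 shift/40mm [ 0.044  0.011 -0.032] turn/5deg -0.015 open 0.732 F [-3.  -0.9  5.1]
```

View pics/w6.png

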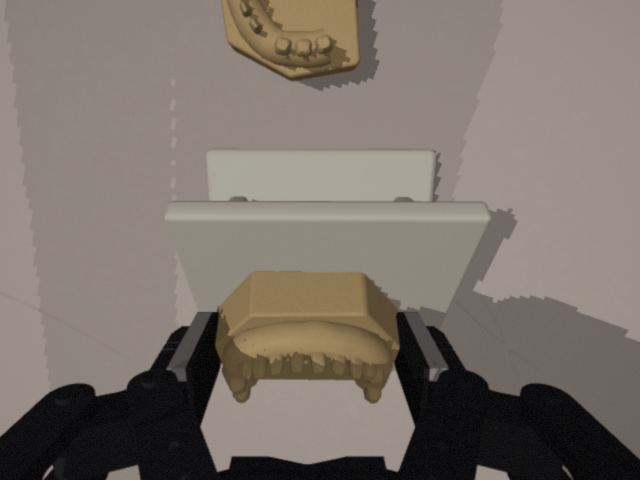

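View pics/s6z.png

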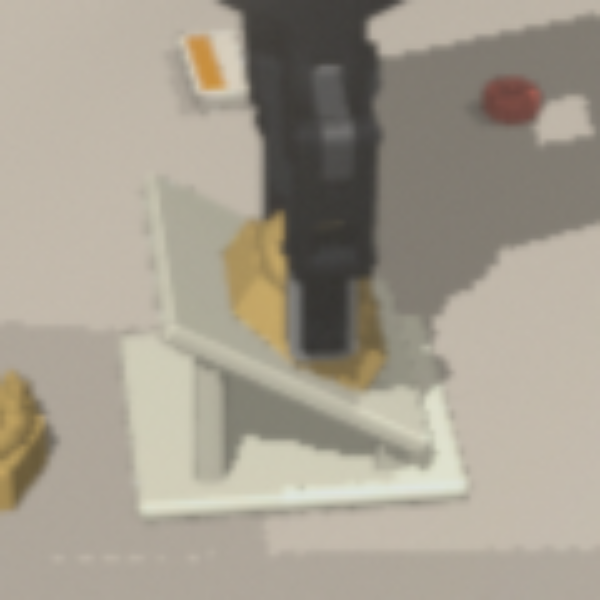

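The pads are closed on both sides at the base with an opening of 0.73. Lifting, moving clear and turning toward the pocket's heading.

>>> {"api": "step_arm", "payload": {"targets": [[[0.6,0,0,-0.3,0],[0.6,0,0,-0.6,0],[0.6,0,0,-0.9,0],[0.6,0,0,-0.9,0],[0.6,-0.23,0.9,0,0],[0.6,-0.23,0.9,0,0],[0.6,-0.23,0.9,0,0],[0.6,-0.23,0.9,0,0],[0.6,0,0,0,-0.5],[0.6,0,0,0,-1]]]}}

```text
time: 8.38
eef_pos: [0.5252, 0.0782, 0.158]
tcp_rot: [0.974, 0.226, 0.0, 0.0]
contact_force: [0.6, 0.5, -0.9]
opening: 0.73
```

```bash
python3 -c "
from h import *
need(.525,.08,.052,114.2)
c=cam('wrist'); save(c,'w7.png')
c=cam('side'); save(c,'s7.png');cv2.imwrite('pics/s7z.png',cv2.resize(c['pixels'][200:360,250:410,::-1],None,fx=4,fy=4))"
```

```text
t 8.38 pos [0.5252 0.0782 0.158 ] xang 26.14 j6 1.07 shift/40mm [ 0.014 -0.045  2.651] turn/5deg -17.613 open 0.73 F [ 0.6  0.5 -0.9]
```

View pics/w7.png

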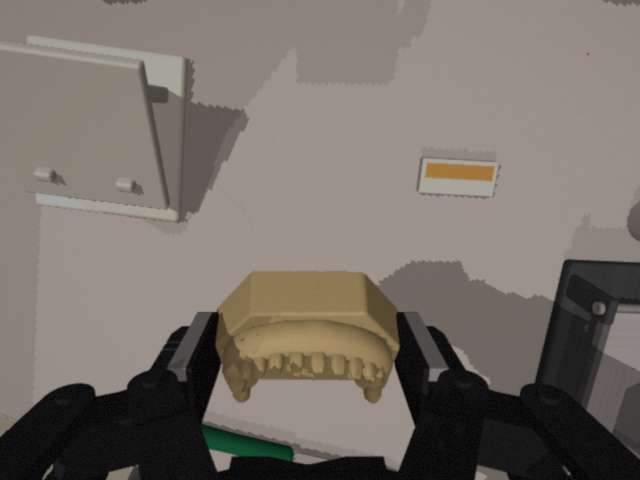

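View pics/s7z.png

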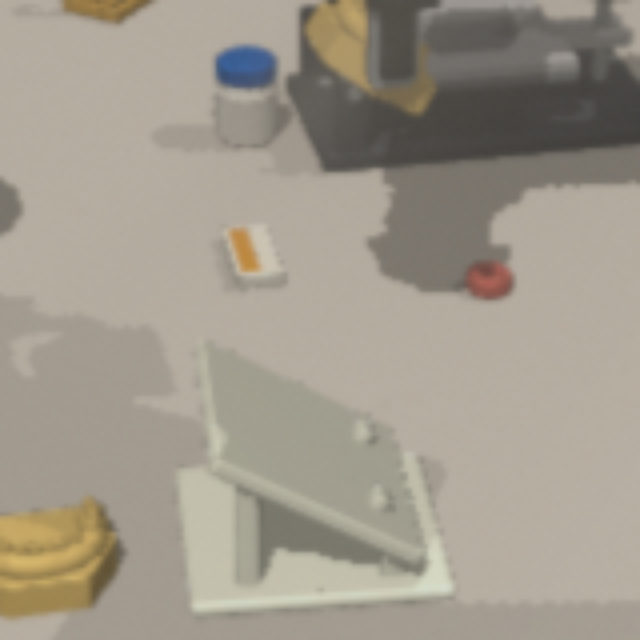

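>>> {"api": "step_arm", "payload": {"targets": [[[0.6,0,0,0,-1],[0.6,0,0,0,-1],[0.6,0,0,0,-1],[0.6,0,0,0,-1],[0.6,0,0,0,-1],[0.6,0,0,0,-1],[0.6,0,0,0,-1],[0.6,0,0,0,-1],[0.6,0,0,0,-1],[0.6,0,0,0,-1]]]}}

```text
time: 9.32
eef_pos: [0.5249, 0.081, 0.1576]
tcp_rot: [0.786, 0.618, 0.0, 0.0]
contact_force: [0.9, -0.1, -0.9]
opening: 0.728
```

>>> {"api": "step_arm", "payload": {"targets": [[[0.6,0,0,0,-1],[0.6,0,0,0,-1],[0.6,0,0,0.5,-1],[0.6,0,0,0.8,-1],[0.6,0,0,0.8,-1],[0.6,0,0,0.7,-1],[0.6,0,0,0.3,-0.9],[0.6,0,0,0.1,-0.3],[0.6,0,0,0,0]]]}}

```text
time: 10.07
eef_pos: [0.5235, 0.0809, 0.0276]
tcp_rot: [0.558, 0.83, -0.001, -0.002]
contact_force: [0.2, -0.2, -0.6]
opening: 0.73
```

```bash
python3 -c "
from h import *
need(.525,.08,.014,114.2)
c=cam('side'); cv2.imwrite('pics/s8z.png',cv2.resize(c['pixels'][200:360,250:410,::-1],None,fx=4,fy=4))"
```

```text
t 10.07 pos [0.5235 0.0809 0.0276] xang 112.17 j6 -0.43 shift/40mm [-0.037  0.028  0.339] turn/5deg -0.405 open 0.73 F [ 0.2 -0.2 -0.6]
```

View pics/s8z.png

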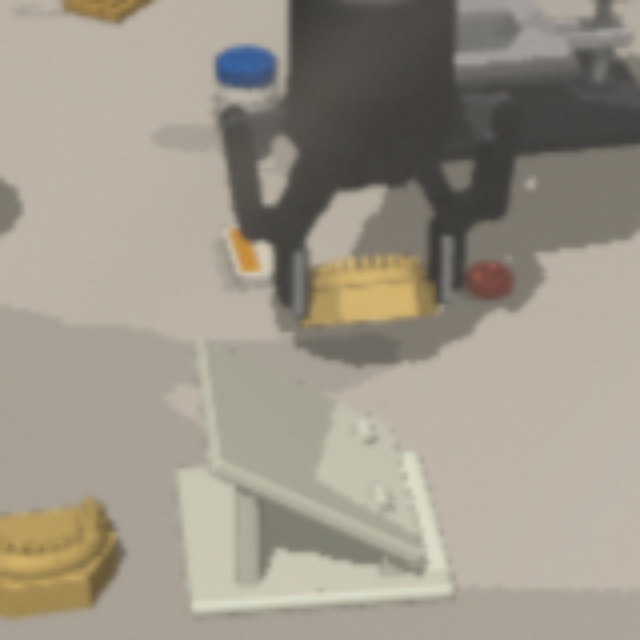

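Still held, toe raised and toward the camera, with the fingers clear of the wheel and box. Lowering gently onto the worktop.

>>> {"api": "step_arm", "payload": {"targets": [[[0.6,0,0,0.2,-0.4],[0.6,0,0,0.15,0],[0.6,0,0,0.1,0],[0.6,0,0,0.08,0],[0.6,0,0,0.06,0],[0.6,0,0,0,0]]]}}

```text
time: 10.62
eef_pos: [0.5264, 0.0817, 0.0082]
tcp_rot: [0.544, 0.839, 0.001, 0.0]
contact_force: [-3.3, 4.7, 8.7]
opening: 0.733
```

```bash
python3 -c "
from h import *
need(.525,.08,.004,114.2)
c=cam('side'); cv2.imwrite('pics/s9z.png',cv2.resize(c['pixels'][240:300,310:390,::-1],None,fx=8,fy=8))"
```

```text
t 10.62 pos [0.5264 0.0817 0.0082] xang 114.08 j6 -0.46 shift/40mm [-0.026 -0.049  0.104] turn/5deg -0.024 open 0.733 F [-3.3  4.7  8.7]
```

View pics/s9z.png

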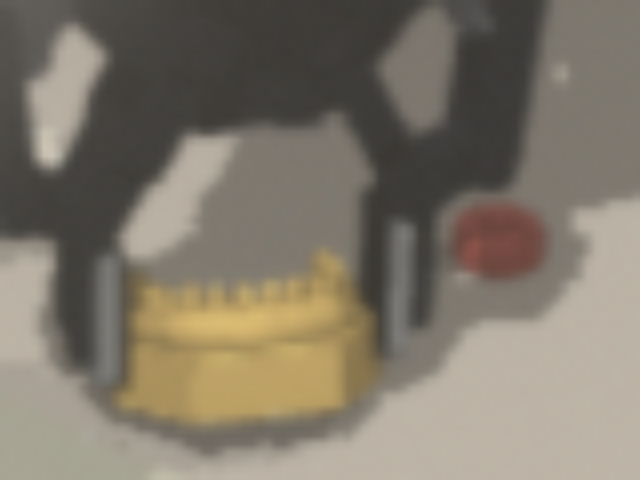

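>>> {"api": "step_arm", "payload": {"targets": [[[0.6,0,0,0.08,0],[0.6,0,0,0.04,0],[0.75,0,0,0,0],[0.85,0,0,0,0],[1,0,0,0,0],[1,0,0,0,0],[1,0,0,0,0],[1,0,0,-0.7,0],[1,0,0,-1,0],[1,0,0,-1,0]]]}}

```text
time: 11.5
eef_pos: [0.5234, 0.0802, 0.1084]
tcp_rot: [0.543, 0.839, -0.001, -0.002]
contact_force: [0.2, 0.3, 0.0]
opening: 0.999
```

>>> {"api": "step_arm", "payload": {"targets": [[[1,0,0,-1,0.5],[1,0,0,-1,1],[1,0,0,0,1],[1,0,0,0,1],[1,0,0,0,1],[1,0,0,0,1],[1,0,0,0,1],[1,0,0,0,1],[1,0,0,0,1],[1,0,0,0,1]]]}}

```text
time: 12.33
eef_pos: [0.5248, 0.0801, 0.1886]
tcp_rot: [0.837, 0.548, -0.0, -0.0]
contact_force: [-0.2, 0.1, -0.5]
opening: 0.998
```

>>> {"api": "step_arm", "payload": {"targets": [[[1,0,0,0,1],[1,0,0,0,1],[1,0,0,0,1],[1,0,0,0,1],[1,0,0,0,1],[1,0,0,0,1],[1,0,0,0,1],[1,0,0,0,1],[1,0,0,0,0.5],[1,0,0,0,0]]]}}

```text
time: 13.17
eef_pos: [0.5248, 0.0802, 0.1886]
tcp_rot: [0.978, 0.209, -0.0, -0.0]
contact_force: [-0.0, -0.6, -0.6]
opening: 1.003
```

```bash
python3 -c "
from h import *
need(.525,.08,.18,24.2)
c=cam('wrist'); save(c,'w10.png'); np.savez('/tmp/w10.npz',**c)"
```

```text
t 13.17 pos [0.5248 0.0802 0.1886] xang 24.14 j6 1.11 shift/40mm [0.003 0.006 0.215] turn/5deg -0.011 open 1.003 F [-0.  -0.6 -0.6]
```

View pics/w10.png

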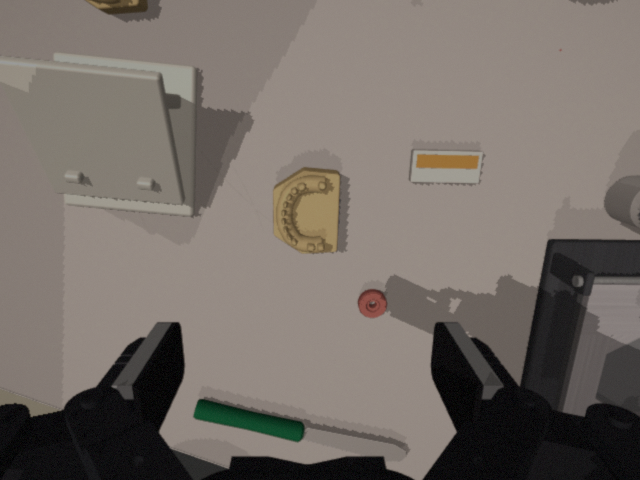

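The cast lies flat at (307,211), toe to the left, nothing disturbed. Measuring its pose by fitting the six-sided outline.

```bash
cat >> h.py <<'E'
POLY=np.array([[-25,-30.4],[-25,30.4],[2,33],[25,18],[25,-18],[2,-33]])/1000.
def fitcast(c,box,z0,guess):
    """silhouette fit: convex hull of projected base (z0..z0+16mm) vs yellow mask"""
    from scipy.optimize import minimize
    hsv=cv2.cvtColor(c['pixels'],cv2.COLOR_RGB2HSV)
    m=((hsv[...,1]>85)&(hsv[...,0]>10)&(hsv[...,0]<32)); s=np.zeros_like(m); s[box[1]:box[3],box[0]:box[2]]=1; m&=s
    mm=cv2.morphologyEx(m.astype(np.uint8),cv2.MORPH_CLOSE,np.ones((7,7)))
    big=cv2.resize(mm,None,fx=4,fy=4,interpolation=cv2.INTER_NEAREST)
    def ren(p):
        a=p[2]; Q=POLY@np.array([[np.cos(a),np.sin(a)],[-np.sin(a),np.cos(a)]])+p[:2]
        T=np.vstack([np.c_[Q,np.full(6,z0)],np.c_[Q,np.full(6,z0+.016)]])
        q=proj(c,T); h=cv2.convexHull((q*4+1.5).astype(np.float32))
        I=np.zeros_like(big); cv2.fillConvexPoly(I,np.round(h*16).astype(np.int32),1,shift=4); return I
    f=lambda p:float((ren(np.array([p[0]/100,p[1]/100,p[2]/5]))!=big).sum())
    best=None
    for d in (-.1,0,.1):
        x0=np.array([guess[0]*100,guess[1]*100,(guess[2]+d)*5]); 
        r=minimize(f,x0,method='Nelder-Mead',options=dict(initial_simplex=x0+np.vstack([np.zeros(3),.4*np.eye(3)]),xatol=1e-3,fatol=.5,maxiter=400))
        if best is None or r.fun<best.fun: best=r
    p=best.x; return np.array([p[0]/100,p[1]/100,p[2]/5]),best.fun/big.sum()
E
python3 - <<'E'
from h import *
c=dict(np.load('/tmp/w10.npz')); W=cloud(c)
Q=W[165:256,270:345].reshape(-1,3); B=Q[(Q[:,2]>.01)]; print(B[:,2].max())
q=cv2.minAreaRect((B[:,:2]*1000).astype(np.float32)); print(q)
p,e=fitcast(c,(262,155,355,265),0,(q[0][0]/1e3,q[0][1]/1e3,np.radians(114))); print(p[:2],np.degrees(p[2]),e)
E
```

```text
0.032637457753448826
((526.0053100585938, 81.82489013671875), (64.84098815917969, 50.715023040771484), 23.02350616455078)
[0.52584268 0.0822647 ] 114.29050316268953 0.04974984684500715
```

>>> {"api": "step_arm", "payload": {"targets": [[[1,0.05,-0.03,0.9,0],[1,0,0,0.9,0],[1,0,0,0.9,0],[1,0,0,0.9,0],[1,0,0,0.6,0],[1,0,0,0.25,0],[1,0,0,0,0],[1,0,0,0,0]]], "squeeze": 35}}

```text
time: 13.88
eef_pos: [0.5269, 0.0822, 0.0114]
tcp_rot: [0.978, 0.21, 0.0, 0.0]
contact_force: [-0.4, -0.2, 0.9]
opening: 1.002
```

```bash
python3 -c "
from h import *
need(.5259,.0822,.005,24.3)"
```

```text
t 13.88 pos [0.5269 0.0822 0.0114] xang 24.23 j6 1.11 shift/40mm [-0.022 -0.011  0.161] turn/5deg -0.013 open 1.002 F [-0.4 -0.2  0.9]
```

>>> {"api": "step_arm", "payload": {"targets": [[[1,-0.02,0,0.14,0],[0.8,0,0,0,0],[0.65,0,0,0,0],[0.55,0,0,0,0],[0.45,0,0,0,0],[0.4,0,0,0,0],[0.4,0,0,0,0],[0.4,0,0,0,0]]], "squeeze": 35}}

```text
time: 14.55
eef_pos: [0.5268, 0.0819, 0.0068]
tcp_rot: [0.978, 0.21, 0.001, 0.0]
contact_force: [-1.0, -0.2, 5.3]
opening: 0.561
```

```bash
python3 -c "
from h import *
need(.5259,.0822,.005,24.3)
c=cam('wrist'); save(c,'w11.png');np.savez('/tmp/w11.npz',**c)
c=cam('scene'); cv2.imwrite('pics/s11z.png',cv2.resize(c['pixels'][230:350,250:390,::-1],None,fx=5,fy=5))"
```

```text
t 14.55 pos [0.5268 0.0819 0.0068] xang 24.21 j6 1.11 shift/40mm [-0.017 -0.016  0.045] turn/5deg -0.017 open 0.561 F [-1.  -0.2  5.3]
```

View pics/w11.png

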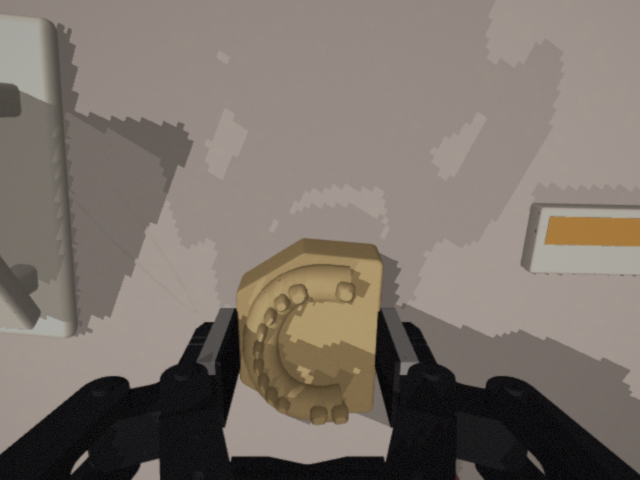

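>>> {"api": "step_arm", "payload": {"targets": [[[0.4,0,0,-0.4,0],[0.4,0,0,-0.9,0],[0.4,0,0,-0.95,0],[0.4,0,0,-0.95,0],[0.4,0,0,-0.6,0],[0.4,-0.62,0.77,0,0],[0.4,-0.62,0.77,0,0],[0.4,-0.62,0.77,0,0],[0.4,-0.62,0.77,0,0],[0.4,-0.62,0.77,0,0]]]}}

```text
time: 15.48
eef_pos: [0.4746, -0.1106, 0.1571]
tcp_rot: [0.978, 0.21, 0.0, -0.0]
contact_force: [-0.3, 1.0, -0.3]
opening: 0.56
```

>>> {"api": "step_arm", "payload": {"targets": [[[0.4,-0.62,0.77,0,0],[0.4,-0.62,0.77,0,0],[0.4,-0.62,0.77,0,0],[0.4,0,0,0,0],[0.4,0,0,0,0]]]}}

```text
time: 15.9
eef_pos: [0.4448, -0.2258, 0.157]
tcp_rot: [0.978, 0.208, -0.0, -0.0]
contact_force: [0.7, 0.6, -1.8]
opening: 0.559
```

```bash
python3 -c "
from h import *
need(.5204,-.1917,.15,24.2)
c=cam('wrist'); save(c,'w12.png');np.savez('/tmp/w12.npz',**c)"
```

```text
t 15.9 pos [ 0.4448 -0.2258  0.157 ] xang 23.96 j6 0.48 shift/40mm [ 2.072 -0.011  0.175] turn/5deg -0.049 open 0.559 F [ 0.7  0.6 -1.8]
```

View pics/w12.png

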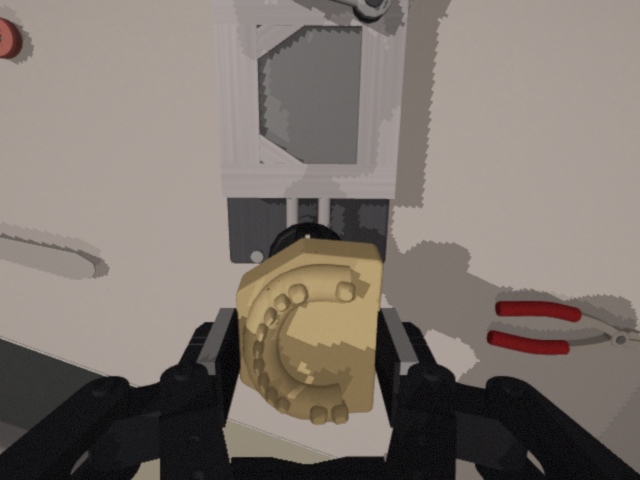

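The pocket is fully in view, spanning about (258–361, 26–164), with its cut corners at left matching the cast's toe. I'll overlay the expected outline to refine its pose.

```bash
cat > ov.py <<'E'
from h import *
import sys
x,y,a=map(float,sys.argv[1:4]); out=sys.argv[4]
c=dict(np.load('/tmp/w12.npz'))
sc=np.array([[-27,-32.4],[-27,32.4],[2,35],[27,19.3],[27,-19.3],[2,-35]])/1000
al=np.radians(a+90); Rm=np.array([[np.cos(al),-np.sin(al)],[np.sin(al),np.cos(al)]])
S=5; im=cv2.resize(c['pixels'][0:210,205:415,::-1],None,fx=S,fy=S,interpolation=cv2.INTER_CUBIC)
im=cv2.convertScaleAbs(im,alpha=1.5)
for z,col in((.055,(0,0,255)),(.049,(255,0,0))):
    q=proj(c,np.c_[sc@Rm.T+[x,y],np.full(6,z)]); q=((q-[205,0])*S+S/2-.5)
    cv2.polylines(im,[np.round(q*16).astype(np.int32)],True,col,1,shift=4)
# table features
t=np.radians(a); T=np.array([[np.cos(t),-np.sin(t)],[np.sin(t),np.cos(t)]])
e=np.array([[-.055,-.05],[-.055,.05]])@T.T+[x,y]; q=((proj(c,np.c_[e,[.055]*2])-[205,0])*S+2); cv2.polylines(im,[q.astype(np.int32)],False,(0,200,0),1)
cv2.imwrite('pics/'+out,im[:, :800][450//1*0:1050][:] if 0 else cv2.resize(im,(600,600),interpolation=cv2.INTER_AREA))
E
python3 ov.py .5204 -.1917 24.2 ov1.png
```

```text
(no output)
```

View pics/ov1.png

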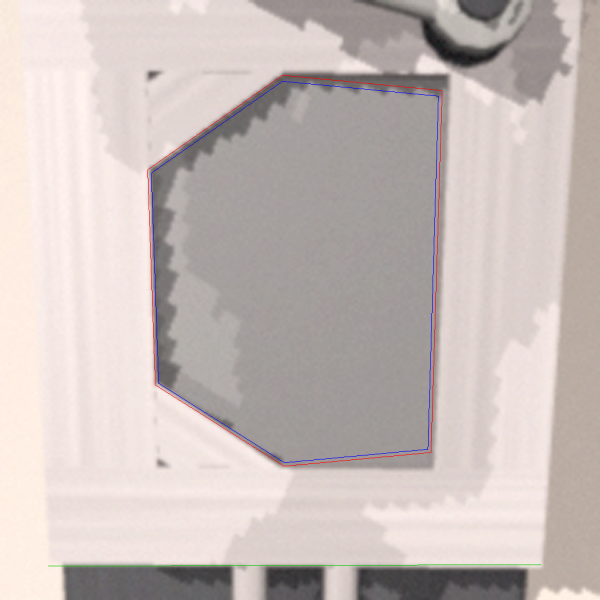

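The outline fits to about 0.5 mm. I'll check the cast's position in the hand in the same picture.

```bash
cat > ov2.py <<'E'
from h import *
import sys
dx,dy,da=map(float,sys.argv[1:4])
c=dict(np.load('/tmp/w12.npz')); s=get_state(); p=s['eef_pos']; a=np.radians(23.96)
tx=np.array([np.cos(a),np.sin(a)]); ty=np.array([np.sin(a),-np.cos(a)])
o=p[:2]+tx*dx+ty*dy; al=a+np.pi/2+np.radians(da); Rm=np.array([[np.cos(al),-np.sin(al)],[np.sin(al),np.cos(al)]])
S=4; im=cv2.resize(c['pixels'][225:435,225:400,::-1],None,fx=S,fy=S,interpolation=cv2.INTER_CUBIC)
for z,col in((.1502,(255,0,0)),(.1662,(0,0,255))):
    q=(proj(c,np.c_[POLY@Rm.T+o,np.full(6,z)])-[225,225])*S+1.5
    cv2.polylines(im,[np.round(q*16).astype(np.int32)],True,col,1,shift=4)
cv2.imwrite('pics/'+sys.argv[4],im[:600])
E
python3 ov2.py -0.0008 0 0 ov2.png
```

```text
(no output)
```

View pics/ov2.png

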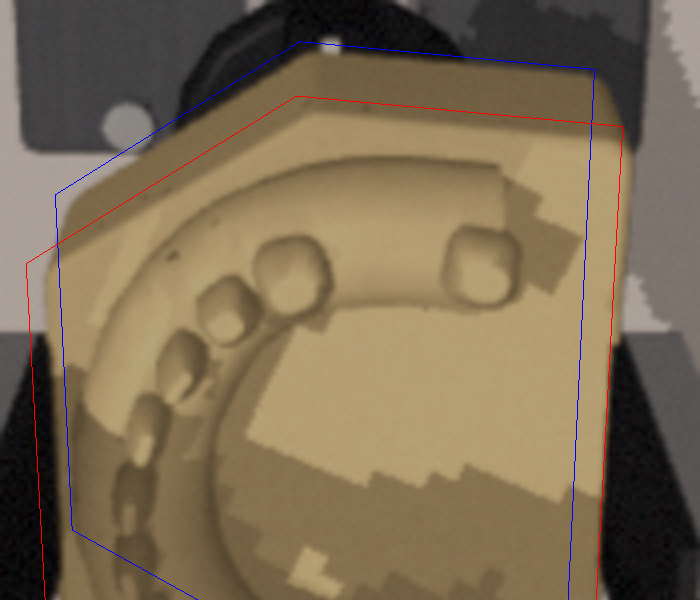

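```bash
python3 ov2.py -0.0017 0.0009 0.4 ov3.png; python3 -c "
from h import *
a=np.radians(24.1);tx=np.array([np.cos(a),np.sin(a)]);ty=np.array([np.sin(a),-np.cos(a)])
t=np.array([.5206,-.1922])+tx*.0016-ty*.0008; print(t); need(*t,.075,24.2)"
```

```text
[ 0.52173387 -0.1908164 ]
t 15.95 pos [ 0.4451 -0.2244  0.1568] xang 24.09 j6 0.48 shift/40mm [2.091 0.019 2.045] turn/5deg -0.023 open 0.562 F [-0.3  1.1  0. ]
```

View pics/ov3.png

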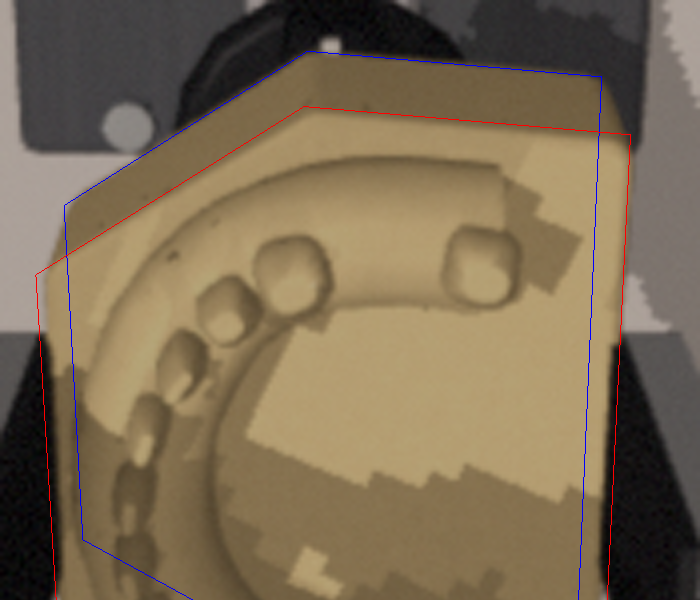

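Matched. Moving over the pocket, then down to just above it.

>>> {"api": "step_arm", "payload": {"targets": [[[0.4,0.7,0.02,0,0],[0.4,0.7,0,0,0],[0.4,0.68,0,0,0],[0.4,0,0,0.6,0],[0.4,0,0,0.8,0],[0.4,0,0,0.5,0],[0.4,0,0,0.2,0],[0.4,0,0,0,0],[0.4,0,0,0,0]]]}}

```text
time: 16.7
eef_pos: [0.5223, -0.1899, 0.0736]
tcp_rot: [0.978, 0.21, -0.0, -0.0]
contact_force: [0.4, -0.4, -0.6]
opening: 0.562
```

```bash
python3 -c "
from h import *
need(.5217,-.1908,.056,24.2)
c=cam('side'); cv2.imwrite('pics/s13z.png',cv2.convertScaleAbs(cv2.resize(c['pixels'][150:250,310:430,::-1],None,fx=6,fy=6),alpha=1.5))
c=cam('wrist'); save(c,'w13.png')"
```

```text
t 16.7 pos [ 0.5223 -0.1899  0.0736] xang 24.29 j6 0.62 shift/40mm [-0.022  0.016  0.44 ] turn/5deg 0.018 open 0.562 F [ 0.4 -0.4 -0.6]
```

View pics/s13z.png

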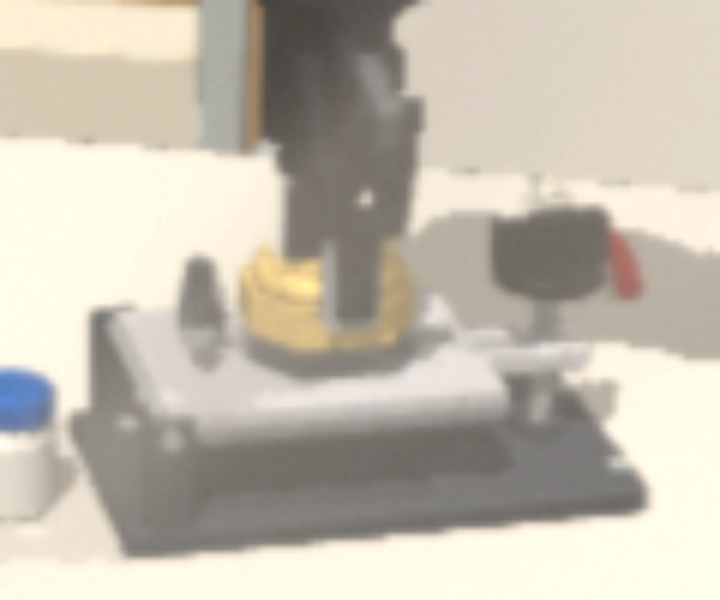

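View pics/w13.png

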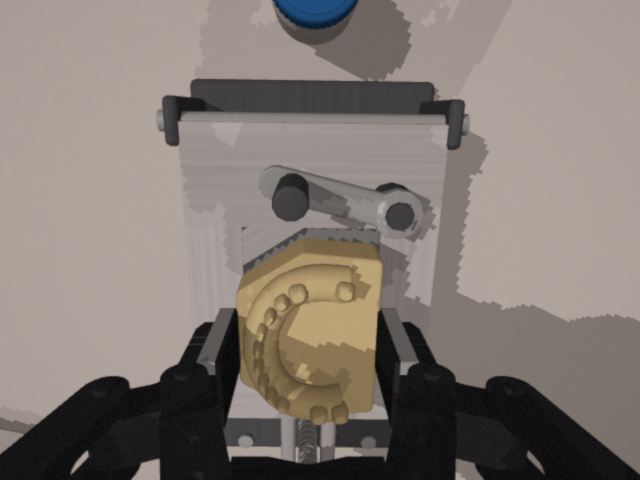

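Cast hovers right over the pocket, keeper clear. Lowering slowly.

>>> {"api": "step_arm", "payload": {"targets": [[[0.4,-0.02,0.02,0.1,0],[0.4,0,0,0.1,0],[0.4,0,0,0.1,0],[0.4,0,0,0.07,0],[0.4,0,0,0.05,0],[0.4,0,0,0.03,0],[0.4,0,0,0,0]]]}}

```text
time: 17.38
eef_pos: [0.5215, -0.1919, 0.0555]
tcp_rot: [0.978, 0.21, -0.0, -0.0]
contact_force: [-1.2, 0.1, 0.6]
opening: 0.566
```

```bash
python3 -c "
from h import *
need(.5217,-.1908,.056,24.2)
c=cam('side'); cv2.imwrite('pics/s14z.png',cv2.convertScaleAbs(cv2.resize(c['pixels'][150:250,310:430,::-1],None,fx=6,fy=6),alpha=1.5))"
```

```text
t 17.38 pos [ 0.5215 -0.1919  0.0555] xang 24.2 j6 0.61 shift/40mm [ 0.017 -0.023 -0.012] turn/5deg 0.001 open 0.566 F [-1.2  0.1  0.6]
```

View pics/s14z.png

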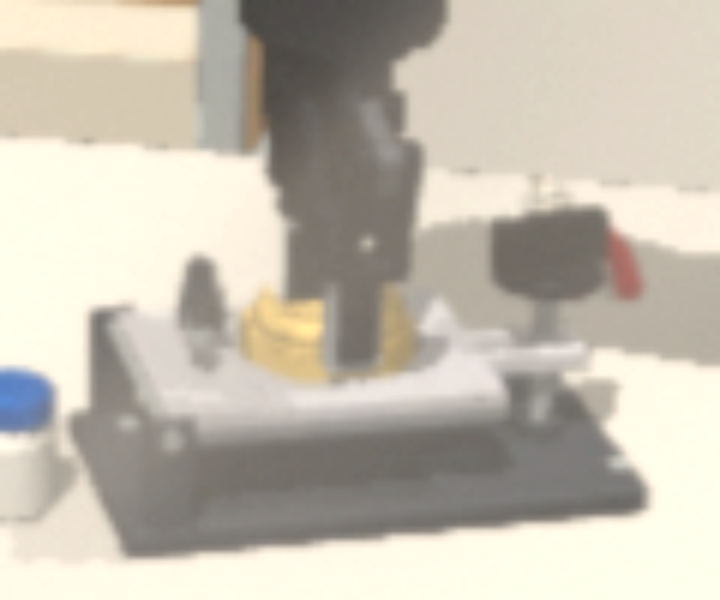

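It went in with no force, at the height expected for seated. Releasing and rising to look.

>>> {"api": "step_arm", "payload": {"targets": [[[0.65,0,0,0,0],[0.8,0,0,0,0],[1,0,0,0,0],[1,0,0,0,0],[1,0,0,-0.5,0],[1,0,0,-1,0],[1,0,0,-1,0],[1,-0.2,0,-0.8,0],[1,-0.5,0,0,0],[1,0,0,0,0]]]}}

```text
time: 18.27
eef_pos: [0.496, -0.2048, 0.1905]
tcp_rot: [0.978, 0.209, 0.002, 0.002]
contact_force: [-0.1, -1.0, -0.6]
opening: 1.002
```

```bash
python3 -c "
from h import *
need(.5217,-.1908,.056,24.2)
c=cam('wrist'); save(c,'w15.png');np.savez('/tmp/w15.npz',**c)"
```

```text
t 18.27 pos [ 0.496  -0.2048  0.1905] xang 24.16 j6 0.57 shift/40mm [ 0.723 -0.073  3.364] turn/5deg -0.007 open 1.002 F [-0.1 -1.  -0.6]
```

View pics/w15.png

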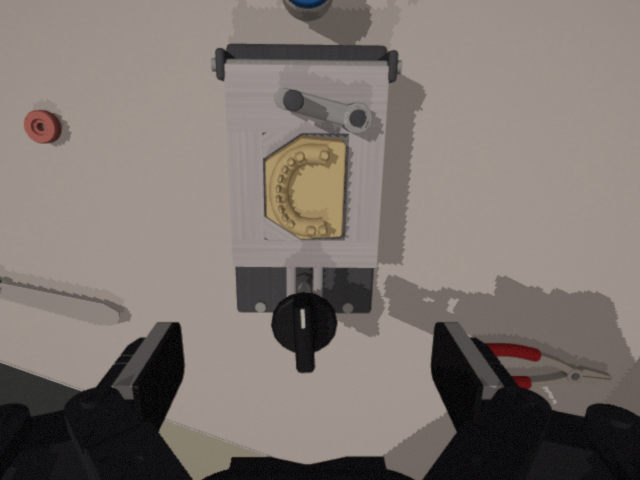

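```bash
python3 - <<'E'
from h import *
c=dict(np.load('/tmp/w15.npz')); W=cloud(c)
hsv=cv2.cvtColor(c['pixels'],cv2.COLOR_RGB2HSV); m=((hsv[...,1]>85)&(hsv[...,0]>10)&(hsv[...,0]<32))
a=np.radians(24.2); T=np.array([[np.cos(a),np.sin(a)],[-np.sin(a),np.cos(a)]])
L=lambda P:np.c_[(P[:,:2]-[.5206,-.1922])@T.T*1000,P[:,2]*1000]
s=np.zeros_like(m); s[120:250,250:360]=1
C=L(W[m&s]); C=C[np.isfinite(C[:,2])]
print('extent',np.percentile(C,[1,50,99],axis=0).round(1))
F=C[(C[:,2]>60)&(C[:,2]<69)]; print('base top n',len(F),np.percentile(F,[1,99],axis=0).round(1)); 
k=np.linalg.lstsq(np.c_[F[:,:2],np.ones(len(F))],F[:,2],rcond=None)[0]; print('base top plane',k)
p,e=fitcast(c,(250,120,360,250),.055,(.5206,-.1922,np.radians(114.2)));print(p[:2],L(np.r_[p[:2],0][None])[0],np.degrees(p[2]),e)
M=np.zeros((480,640),bool); M[130:245,237:258]=1;M[130:245,356:378]=1;M[246:262,240:375]=1
P=L(W[M]);P=P[np.isfinite(P[:,2])]
for i in range(4):
    A=np.c_[P[:,:2],np.ones(len(P))];k=np.linalg.lstsq(A,P[:,2],rcond=None)[0];r=P[:,2]-A@k;P=P[abs(r)<2.5*r.std()]
print('plate',k)
# keeper post / pivot
Q=L(W[80:140,265:385].reshape(-1,3)); B=Q[(Q[:,2]>88)]; print('post top',len(B),B.mean(0),np.percentile(B,[1,99],axis=0))
for q in[(357,118),(293,100)]: print(W[q[1],q[0]],L(W[q[1],q[0]][None]))
cv2.imwrite('pics/w15z.png',cv2.resize(c['pixels'][50:260,210:400,::-1],None,fx=2.8,fy=2.8,interpolation=cv2.INTER_CUBIC))
E
```

```text
extent [[-28.6 -24.2  54.1]
 [  3.3  -2.1  65.8]
 [ 32.   24.   79.2]]
base top n 4183 [[-29.6 -24.4  62.5]
 [ 31.5  24.1  67.5]]
base top plane [3.51400543e-03 5.18282752e-03 6.51409729e+01]
[ 0.5215669 -0.191292 ] [1.25413684 0.43185043 0.        ] 113.56334906972744 0.07273494653911086
plate [7.74903055e-03 5.38807138e-04 5.49960406e+01]
post top 355 [53.746342    5.87349586 98.67792297] [[ 48.4461547    0.73589417  96.75342595]
 [ 58.84014616  11.16108702 100.29578549]]
[ 0.57371626 -0.20165318  0.07566645] [[ 44.5733362  -30.39601176  75.66644677]]
[ 0.56734627 -0.16467622  0.09840816] [[53.92084384  5.94262165 98.40816334]]
```

View pics/w15z.png

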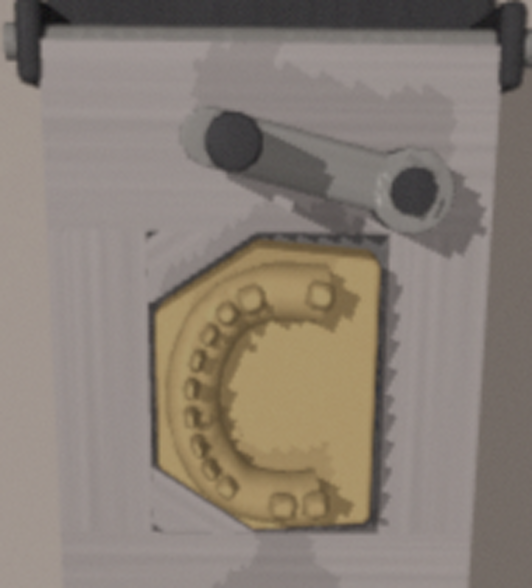

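The cast is seated: its base top is at 65.1 mm (65 expected), yaw is within 1°, and the offset is about 1 mm. The plate is level, and the keeper post is at (0.567, −0.165), about 1.47 rad open. Now to grasp the post.

```bash
python3 -c "
from h import *
need(.5672,-.1648,.13,24.2)"
```

```text
t 18.32 pos [ 0.4958 -0.2038  0.1884] xang 24.13 j6 0.57 shift/40mm [ 2.026 -0.162  1.462] turn/5deg -0.015 open 1.001 F [ 0.   0.2 -0.6]
```

>>> {"api": "step_arm", "payload": {"targets": [[[0.45,0.7,-0.05,0,0],[0.45,0.7,-0.06,0,0],[0.45,0.63,-0.05,0,0],[0.45,0,0,0.6,0],[0.45,0,0,0.6,0],[0.45,0,0,0.25,0],[0.45,0,0,0,0],[0.45,0,0,0,0]]]}}

```text
time: 18.98
eef_pos: [0.5667, -0.1637, 0.1279]
tcp_rot: [0.978, 0.21, -0.001, -0.001]
contact_force: [-0.3, -0.2, 0.6]
opening: 0.452
```

```bash
python3 -c "
from h import *
need(.5672,-.1648,.087,24.2)
c=cam('wrist'); save(c,'w16.png')"
```

```text
t 18.98 pos [ 0.5667 -0.1637  0.1279] xang 24.2 j6 0.7 shift/40mm [1.000e-03 3.200e-02 1.022e+00] turn/5deg 0.0 open 0.452 F [-0.3 -0.2  0.6]
```

View pics/w16.png

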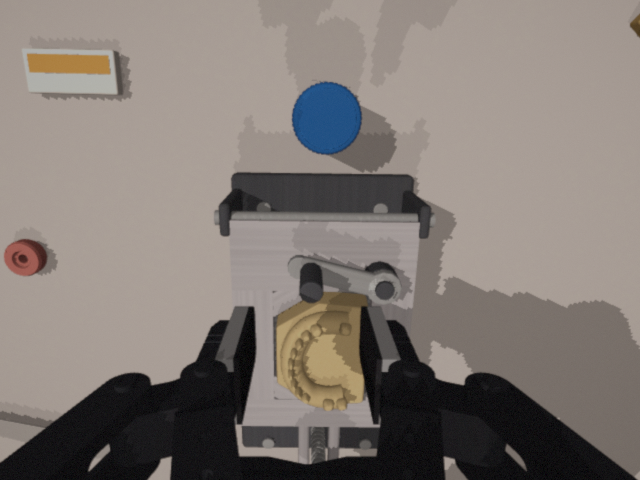

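The post at (312,280) is centred between the jaws, and the jar is well clear. Descending and gripping lightly.

>>> {"api": "step_arm", "payload": {"targets": [[[0.45,0,0.02,0.5,0],[0.45,0,0,0.35,0],[0.45,0,0,0.17,0],[0.3,0,0,0,0],[0.15,0,0,0,0],[0.05,0,0,0,0],[0.05,0,0,0,0],[0.05,0,0,0,0]]], "squeeze": 25}}

```text
time: 19.7
eef_pos: [0.5683, -0.1648, 0.0898]
tcp_rot: [0.978, 0.21, 0.001, 0.0]
contact_force: [-0.6, 2.9, 2.0]
opening: 0.105
```

```bash
python3 -c "
from h import *
need(.5672,-.1648,.087,24.2)
c=cam('wrist'); save(c,'w17.png')"
```

```text
t 19.7 pos [ 0.5683 -0.1648  0.0898] xang 24.2 j6 0.69 shift/40mm [-0.026 -0.011  0.071] turn/5deg 0.001 open 0.105 F [-0.6  2.9  2. ]
```

View pics/w17.png

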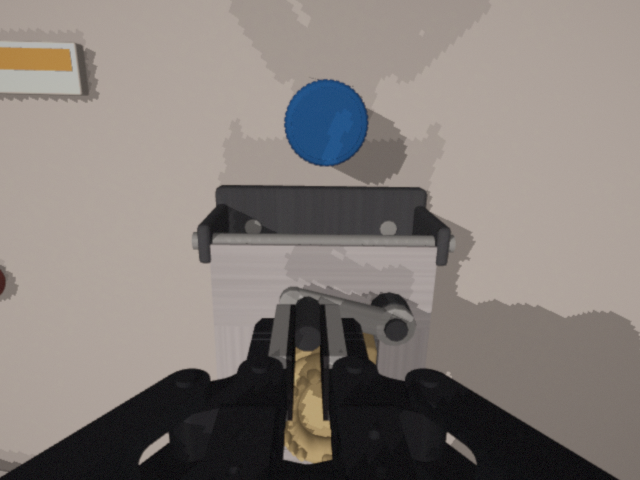

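The post is between the pads at (307,320). Swinging it round the arc, turning with it.

>>> {"api": "step_arm", "payload": {"targets": [[[0.05,-0.04,-0.01,0.05,-0.5],[0.05,-0.08,-0.017,0,-1],[0.05,-0.08,-0.017,0,-1],[0.05,-0.08,-0.017,0,-1],[0.05,-0.08,-0.017,0,-1],[0.05,-0.08,-0.017,0,-1],[0.05,-0.08,-0.017,0,-1],[0.05,0,0,0,0]]]}}

```text
time: 20.42
eef_pos: [0.5486, -0.1739, 0.0889]
tcp_rot: [0.879, 0.476, -0.0, -0.001]
contact_force: [-5.2, 4.0, 10.5]
opening: 0.104
```

```bash
cat > k.py <<'E'
from h import *
s=get_state(); a=np.radians(24.2); T=np.array([[np.cos(a),np.sin(a)],[-np.sin(a),np.cos(a)]])
q=T@(s['eef_pos'][:2]-[.5206,-.1922])*1000; d=q-[44.8,-30.2]; print(q.round(1),'r',np.hypot(*d).round(1),'ang',np.degrees(np.arctan2(d[1],d[0])).round(1),'keeper',np.radians(160-np.degrees(np.arctan2(d[1],d[0]))).round(2))
g=np.radians(160); e=T.T@((np.array([44.8,-30.2])+38*np.array([np.cos(g),np.sin(g)]))/1000)+[.5206,-.1922]; print('end',e)
need(*e,.088,24.2+84.2)
E
python3 k.py
```

```text
[33.1  5.2] r 37.3 ang 108.4 keeper 0.9
end [ 0.53594471 -0.20416453]
t 20.42 pos [ 0.5486 -0.1739  0.0889] xang 56.88 j6 0.09 shift/40mm [-0.807  0.147  0.021] turn/5deg -10.303 open 0.104 F [-5.2  4.  10.5]
```

>>> {"api": "step_arm", "payload": {"targets": [[[0.05,-0.08,-0.017,-0.05,-1],[0.05,-0.08,-0.017,0,-1],[0.05,-0.08,-0.017,0,-1],[0.05,-0.08,-0.017,0,-1],[0.05,-0.08,-0.017,0,-1],[0.05,-0.08,-0.017,0,-1],[0.05,-0.08,-0.017,0,-1],[0.05,-0.08,-0.017,0,-1],[0.05,0,0,0,0]]]}}

```text
time: 21.17
eef_pos: [0.5359, -0.1974, 0.0887]
tcp_rot: [0.664, 0.748, -0.001, -0.001]
contact_force: [-4.7, -0.6, 1.8]
opening: 0.108
```

```bash
python3 k.py
```

```text
[ 11.9 -11. ] r 38.1 ang 149.7 keeper 0.18
end [ 0.53594471 -0.20416453]
t 21.17 pos [ 0.5359 -0.1974  0.0887] xang 96.8 j6 -0.65 shift/40mm [-0.169 -0.02   0.017] turn/5deg -2.319 open 0.108 F [-4.7 -0.6  1.8]
```

>>> {"api": "step_arm", "payload": {"targets": [[[0.05,-0.08,-0.017,0,-1],[0.05,-0.08,-0.017,0,-1],[0.05,-0.05,-0.01,0,-0.5],[0.05,0,0,0,0],[0.05,0,0,0,0]]]}}

```text
time: 21.58
eef_pos: [0.5356, -0.2047, 0.0886]
tcp_rot: [0.58, 0.814, -0.0, -0.002]
contact_force: [-4.4, 2.6, 3.3]
opening: 0.108
```

```bash
python3 k.py; python3 -c "
from h import *
c=cam('wrist'); save(c,'w18.png')"
```

```text
[  8.6 -17.6] r 38.3 ang 160.8 keeper -0.01
end [ 0.53594471 -0.20416453]
t 21.58 pos [ 0.5356 -0.2047  0.0886] xang 109.07 j6 -0.87 shift/40mm [0.01  0.012 0.015] turn/5deg 0.134 open 0.108 F [-4.4  2.6  3.3]
```

View pics/w18.png

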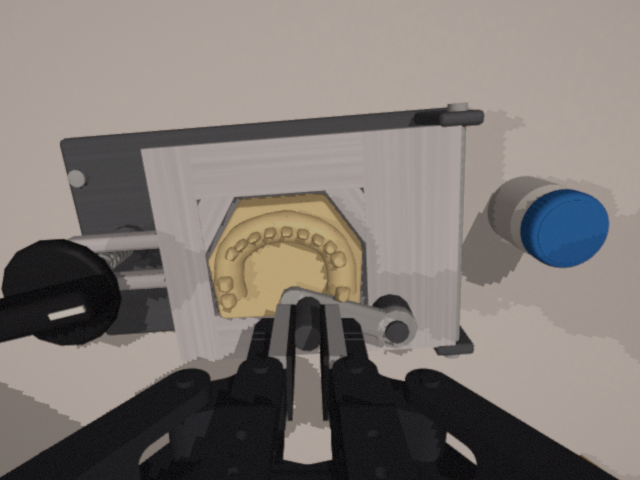

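The arm is shut over the cast's back edge, with the post at (307,325). Releasing, rising and checking everything.

>>> {"api": "step_arm", "payload": {"targets": [[[0.2,0,0,0,0],[0.3,0,0,0,0],[0.4,0,0,0,0],[0.4,0,0,-0.2,0],[0.4,0,0,-0.6,0],[0.4,0,0,-1,0],[0.4,0,0,-1,0],[0.4,-0.8,0,0,0],[0.4,0,0,0,0],[0.4,0,0,0,0]]]}}

```text
time: 22.47
eef_pos: [0.548, -0.2367, 0.2023]
tcp_rot: [0.58, 0.815, 0.0, 0.002]
contact_force: [0.2, 1.0, 0.2]
opening: 0.4
```

```bash
python3 k.py; python3 - <<'E'
from h import *
c=cam('wrist'); save(c,'w19.png'); np.savez('/tmp/w19.npz',**c)
c=cam('scene'); save(c,'sc19.png'); np.savez('/tmp/sc19.npz',**c)
E
```

```text
[  6.7 -51.9] r 43.8 ang -150.3 keeper 5.42
end [ 0.53594471 -0.20416453]
t 22.47 pos [ 0.548  -0.2367  0.2023] xang 109.11 j6 -0.91 shift/40mm [ 0.875 -0.024  2.855] turn/5deg 0.143 open 0.4 F [0.2 1.  0.2]
```

View pics/w19.png

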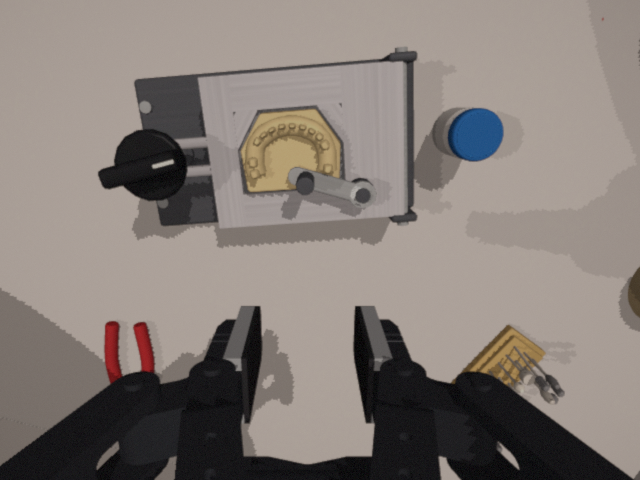

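View pics/sc19.png

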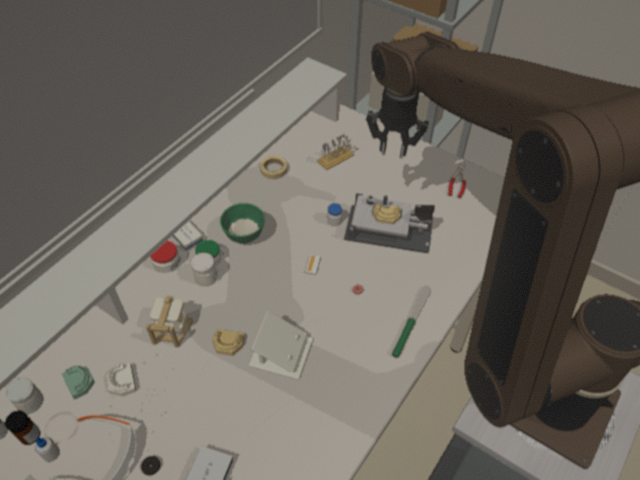

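```bash
python3 - <<'E'
from h import *
c=dict(np.load('/tmp/w19.npz')); W=cloud(c)
a=np.radians(24.2); T=np.array([[np.cos(a),np.sin(a)],[-np.sin(a),np.cos(a)]])
L=lambda P:np.c_[(P[:,:2]-[.5206,-.1922])@T.T*1000,P[:,2]*1000]
A_=L(W.reshape(-1,3)).reshape(480,640,3); x,y,z=A_[...,0],A_[...,1],A_[...,2]
img=np.zeros((480,640),bool); img[50:235,95:420]=1
pl=img&(z>50)&(z<60)&(((y>32)&(y<47)&(x>-50)&(x<68))|((x>-50)&(x<-39)&(abs(y)<45))|((y<-34)&(y>-47)&(x>-50)&(x<25)))
P=A_[pl]
for i in range(4):
    A=np.c_[P[:,:2],np.ones(len(P))];k=np.linalg.lstsq(A,P[:,2],rcond=None)[0];r=P[:,2]-A@k;P=P[abs(r)<2.5*r.std()]
print('plate',k,len(P))
B=A_[img&(z>90)&(x>-40)]; m=B.mean(0); print('post',m, 'pivot',A_[190,362])
d=m[:2]-[44.8,-30.2]; print(np.degrees(np.arctan2(d[1],d[0])),np.hypot(*d))
K=A_[img&(z>96)&(x<-50)]; print('bar',cv2.minAreaRect(K[:,:2].astype(np.float32)))
hsv=cv2.cvtColor(c['pixels'],cv2.COLOR_RGB2HSV); mm=((hsv[...,1]>85)&(hsv[...,0]>10)&(hsv[...,0]<32))&img
C=A_[mm&(z>60)&(z<68)]; print('cast top',np.percentile(C,[1,50,99],axis=0).round(1)); print(np.linalg.lstsq(np.c_[C[:,:2],np.ones(len(C))],C[:,2],rcond=None)[0])
s=dict(np.load('/tmp/sc19.npz'));s0=dict(np.load('/tmp/scene0.npz'))
for b in [(345,280,372,298),(325,200,346,226),(210,325,246,358)]:
    print(np.abs(s['pixels'][b[1]:b[3],b[0]:b[2]].astype(int)-s0['pixels'][b[1]:b[3],b[0]:b[2]]).mean())
print(get_state()['time'])
E
```

```text
plate [2.14684449e-02 4.20491151e-04 5.40034726e+01] 8008
post [  8.4317882  -16.82566774  97.13320514] pivot [ 43.97400661 -26.88082586  75.90239689]
159.8091090868406 38.74944635527856
bar ((-84.13367462158203, 0.5803213119506836), (45.76898956298828, 12.078083038330078), 9.440729141235352)
cast top [[-30.5 -23.8  62. ]
 [ -3.8  -2.9  64.1]
 [ 31.2  24.4  67.1]]
[2.09772990e-02 8.28563807e-03 6.41690842e+01]
13.46639231824417
15.476800976800977
4.542368125701459
22.5667
```

Keeper shut (post at 159.8°) and cast home, but the knob has crept to about +9°, from pressing during the keeper swing. The plate now slopes about 0.02 rad. That is inside the limit, but I have time, so I'll bring it back.

>>> {"api": "step_arm", "payload": {"targets": [[[0.6,0,0,0,1],[0.6,0,0,0,1],[0.6,0,0,0,1],[0.6,0,0,0,1],[0.6,0,0,0,1],[0.6,0,0,0,1],[0.6,0,0,0,1],[0.6,0,0,0,1],[0.6,0,0,0,1],[0.6,0,0,0,1]]]}}

```text
time: 23.4
eef_pos: [0.5465, -0.2343, 0.1991]
tcp_rot: [0.87, 0.492, -0.001, -0.001]
contact_force: [0.3, 0.6, -0.9]
opening: 0.601
```

>>> {"api": "step_arm", "payload": {"targets": [[[0.6,0,0,0,1],[0.6,0,0,0,1],[0.6,0,0,0,1],[0.6,0,0,0,1],[0.6,0,0,0,1],[0.6,0,0,0,0.1],[0.6,0,0,0,0]]]}}

```text
time: 23.98
eef_pos: [0.5467, -0.2347, 0.1995]
tcp_rot: [0.957, 0.291, -0.001, -0.001]
contact_force: [0.3, -0.0, 0.2]
opening: 0.6
```

```bash
python3 -c "
from h import *
need(.4431,-.2268,.15,33.6)"
```

```text
t 23.98 pos [ 0.5467 -0.2347  0.1995] xang 33.83 j6 0.4 shift/40mm [-2.042 -1.603  1.241] turn/5deg 0.047 open 0.6 F [ 0.3 -0.   0.2]
```

>>> {"api": "step_arm", "payload": {"targets": [[[0.6,-0.68,-0.53,0,0],[0.6,-0.68,-0.53,0,0],[0.6,-0.68,-0.54,0,0],[0.6,0,0,0.7,0],[0.6,0,0,0.5,0],[0.6,0,0,0,0],[0.6,0,0,0,0]]]}}

```text
time: 24.57
eef_pos: [0.443, -0.2268, 0.1514]
tcp_rot: [0.957, 0.291, -0.001, -0.001]
contact_force: [0.1, 0.2, 0.5]
opening: 0.603
```

```bash
python3 -c "
from h import *
need(.4431,-.2268,.092,33.6)
c=cam('wrist'); save(c,'w20.png')"
```

```text
t 24.57 pos [ 0.443  -0.2268  0.1514] xang 33.78 j6 0.3 shift/40mm [0.002 0.006 1.486] turn/5deg 0.036 open 0.603 F [0.1 0.2 0.5]
```

View pics/w20.png

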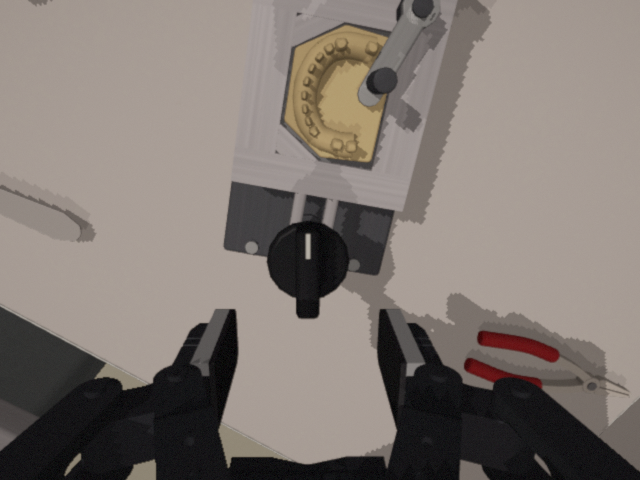

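The bar is upright between the pads and the keeper is still shut. Gripping and turning back 9.5°.

>>> {"api": "step_arm", "payload": {"targets": [[[0.6,0,0,0.7,0],[0.6,0,0,0.5,0],[0.6,0,0,0.2,0],[0.3,0,0,0,0],[0.05,0,0,0,0],[0.05,0,0,0,0],[0.05,0,0,0,0],[0.05,0,0,0,0.7],[0.05,0,0,0,0.7],[0.05,0,0,0,0.53]]], "squeeze": 50}}

```text
time: 25.45
eef_pos: [0.4438, -0.2265, 0.0983]
tcp_rot: [0.978, 0.207, -0.0, -0.002]
contact_force: [-3.6, 5.1, 4.7]
opening: 0.115
```

>>> {"api": "step_arm", "payload": {"targets": [[[0.05,0,0,0,0],[0.05,0,0,0,0]]]}}

```text
time: 25.62
eef_pos: [0.4438, -0.2265, 0.0984]
tcp_rot: [0.978, 0.208, -0.0, -0.002]
contact_force: [-2.8, 5.1, 5.2]
opening: 0.12
```

```bash
python3 -c "
from h import *
need(.4431,-.2268,.092,24.2)"
```

```text
t 25.62 pos [ 0.4438 -0.2265  0.0984] xang 24.06 j6 0.47 shift/40mm [-0.019 -0.001  0.16 ] turn/5deg -0.028 open 0.12 F [-2.8  5.1  5.2]
```

>>> {"api": "step_arm", "payload": {"targets": [[[0.3,0,0,0,0],[0.5,0,0,0,0],[0.6,0,0,0,0],[0.6,0,0,-0.5,0],[0.6,0,0,-1,0],[0.6,0,0,-1,0],[0.6,0,0,-0.5,0],[0.6,0,0,0,0],[0.6,0,0,0,0]]]}}

```text
time: 26.37
eef_pos: [0.4449, -0.2285, 0.2188]
tcp_rot: [0.978, 0.208, 0.002, 0.002]
contact_force: [0.1, -0.2, -0.9]
opening: 0.601
```

```bash
cat > fin.py <<'E'
from h import *
c=cam('wrist'); save(c,'w21.png'); W=cloud(c)
a=np.radians(24.2); T=np.array([[np.cos(a),np.sin(a)],[-np.sin(a),np.cos(a)]])
A_=np.dstack([((W[...,:2]-[.5206,-.1922])@T.T)*1000,W[...,2]*1000]); x,y,z=A_[...,0],A_[...,1],A_[...,2]
pl=(z>50)&(z<60)&(((y>32)&(y<47)&(x>-50)&(x<68))|((x>-50)&(x<-39)&(abs(y)<45))|((y<-34)&(y>-47)&(x>-50)&(x<25)))
P=A_[pl]
for i in range(4):
    A=np.c_[P[:,:2],np.ones(len(P))];k=np.linalg.lstsq(A,P[:,2],rcond=None)[0];r=P[:,2]-A@k;P=P[abs(r)<2.5*r.std()]
print('plate',k,len(P))
B=A_[(z>92)&(z<102)&(x>-30)&(x<60)&(abs(y)<45)]; m=B.mean(0); d=m[:2]-[44.8,-30.2]; print('post',m,len(B),np.degrees(np.arctan2(d[1],d[0])))
K=A_[(z>96)&(z<110)&(x<-55)&(x>-115)&(abs(y)<30)]; print('bar',cv2.minAreaRect(K[:,:2].astype(np.float32)))
hsv=cv2.cvtColor(c['pixels'],cv2.COLOR_RGB2HSV); mm=((hsv[...,1]>85)&(hsv[...,0]>10)&(hsv[...,0]<32))
C=A_[mm&(z>60)&(z<68)&(abs(x)<45)&(abs(y)<40)]; print('cast',np.percentile(C,[1,50,99],axis=0).round(1))
print(get_state()['time'])
E
python3 fin.py
```

```text
plate [3.02915987e-03 1.05157958e-03 5.54646292e+01] 7289
post [  8.82678894 -17.25253972  98.6414555 ] 305 160.20520668743237
bar ((-85.07665252685547, 0.3170924186706543), (11.685762405395508, 46.633182525634766), 89.42536926269531)
cast [[-30.6 -23.9  63.9]
 [ -3.6  -4.3  65.6]
 [ 31.4  24.2  67.4]]
26.4167
```

View pics/w21.png

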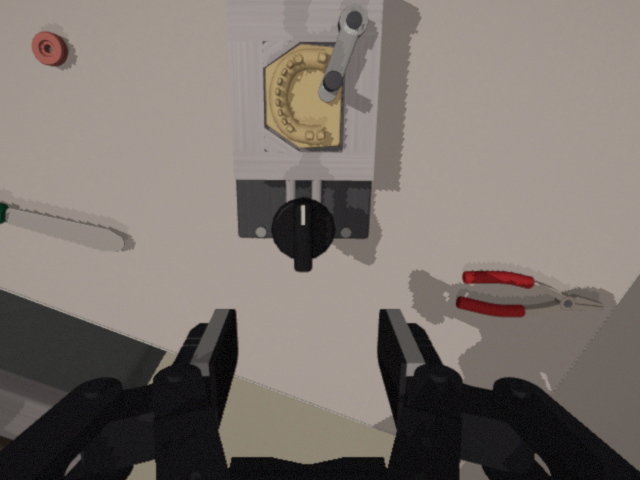

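The plate is level at 0.003 rad, and the bar lies along the axis (−0.6°). The keeper post is at 160.2°, which is its stop, the cast is home and the gripper is clear. Handing in.

```bash
python3 -c "
from h import *
print(sign_off())"
```

```text
the job is handed in; nothing more can be done
None
```

The job is done and handed in: the plate is level, the cast is seated in the pocket and the keeper is shut at its stop. It took about 26.4 s of the 64 s, and `sign_off()` gave no verdict.

- **What I did:** I levelled the plate with the knob and lifted the cast off the stand by its sides. I laid it flat on the worktop and regripped it front to back, because the tool can only turn about its vertical axis. Then I set it in the pocket and swung the keeper round.
- **One check was off along the way:** after the keeper swing, the knob had crept about 9° and the plate sloped about 0.02 rad. That was inside the 0.03 limit, but I turned the knob back before handing in.
- **Last checks from the wrist camera:**

| Item | Measured | Expected or limit |
|---|---|---|
| Plate slope | about 0.003 rad | below 0.03 rad |
| Keeper post angle | 160.2° | 160° at its stop |
| Cast base top height | about 65.5 mm | 65 mm |
| Cast offset in the pocket | about 1 mm | within 5 mm |
| Cast yaw | within about 1° | toe within 7 mm |

- **Less certain:** the cast's yaw was last measured just before the keeper swing, when the cast was already in the pocket. The wheel, jar and spare cast looked unmoved in the scene picture. A direct pixel comparison there was inconclusive, probably because the arm's shadow had changed.

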